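# Seat the electronics tray on the model car and press the speed controller into its corner

## Robot

A 6-joint arm with a two-finger parallel gripper is mounted at the origin on the work surface. World frame = base frame: x ahead of the robot, y to its left, z up, the work surface at z = 0. Lengths are in m, angles in degrees, forces in N, time in s.
With the tool pointing down it reaches from about 0.375 to 0.9 m from the base axis. Payload 3.1 kg.
Tool frame: the origin (TCP) lies at the very end of the fingers, on their centre line; the grasp point (between the pads) lies 19 mm behind it; x points along the fingers, z is the direction in which the jaws open and shut, and the axes are right-handed (so a half turn about x gives the same grasp; the last joint's range is limited). The gripper opens to 87 mm and grips with 3 to 60 N. Pads are 19 mm wide; open, the fingers measure 117 mm over their backs; the gripper's body (75 mm by 190 mm) begins 51 mm behind the grasp point.
Start: joints at [-77.664, 30.224, 82.088, -0, 67.689, -10.227], TCP at [0.24, -0.577, 0.223] pointing down, gripper open.
Joint ranges: [-176.69, 176.69], [-43.24, 126.21], [12.49, 139.97], [-82, 262], [0, 151.66], [-163.58, 163.58]. Speed limits (degrees/s): [159.86, 159.86, 180, 180, 180, 180].

## Interface

Orientations are given as a 3x3 rotation matrix whose columns are the frame's x, y, z axes.
In Python, from rig import bot gives the robot as it stands.
- The arm moves only by the tool send_rows, never from a script. Its arguments are lists of equal length, an entry for each row: "fingers": the opening, from 0 (shut) to 1 (fully open); "dp": the shift along the world's x, y, z in mm, a list of three; "turn": the turn, a rotation vector about the world's x, y, z in rad, a list of three. In form: {"fingers": [fingers, ...], "dp": [[tx, ty, tz], ...], "turn": [[rx, ry, rz], ...]}. A call has 1 to 10 rows; each row is the pose to reach, as a shift and turn from the pose measured when the call began; what a row does not reach only later rows make up. A row lasts 1/12 s, in which the tool goes at most 41.7 mm and 7.16 degrees, less where a joint would pass 70% of its speed; a pose out of reach is approached as far as the arm can. A call with a gripper value outside its range is refused whole. The fingers move at their own pace and stop on an object; the grip force is fixed at half the most. Time passes only in rows, so rows that repeat a pose let the fingers close. It gives the time, the measured TCP pose, the force and the opening at its end, in the units of the state.
- bot.read_state(): the state, without advancing time (a new reading comes with each control period).
- bot.capture(name): name is "side" or "top" or "wrist"; returns a dict with "img" (480x640x3 uint8, blue, green, red), "z_map" (480x640 float32, m along the optical axis (not along the pixel's ray), 0 where there is no reading), "mtx" (3x3 intrinsics, pixels), "origin" and "orientation" of the camera in the world; the wrist camera has in their place "hand_eye" (4x4, takes a point from camera to tool coordinates, whose origin is the TCP and whose axes are the tool frame's). Camera axes: x right, y up, looking along -z (the intrinsics and any distortion apply to the point x, -y, -z); pixel columns grow to the right and rows downward; lengths in m; the calibration is good to about 2 mm. The wrist camera is an equidistant fisheye: a pixel r from the principal point sees the ray r / f radians off the axis. A picture is of the moment at which its call begins: read the wrist's pose just before it.
- bot.hand_in(): hands the job in, once; it reports no verdict.
The state is a dict: "time_s": time; "joint_positions": joint angles; "qvel": joint speeds; "tau": joint torques, N m; "position": TCP position; "tcp_rot": TCP orientation; "force": force on the tool from outside, world axes, zero at the start; "moment": the same for the moment, N m; "opening": opening from 0.0 (shut) to 1.0 (fully open).
Only numpy, scipy, OpenCV 4.12 (cv2) and the standard library are available. Lean on these libraries where they do the work, as an engineer would, in place of code of your own. Each camera call takes 0.05 s, during which the arm holds its last target.

## Task

Seat the aluminium electronics tray flat on the model car's two upright brass pegs (either way round) and let go of it. Then stand the speed controller upright on the tray, its long side along the tall blue wall, and press it into the corner so that it bears firmly on the tall side wall and on the low end wall at once. Finish while still holding it pressed against both walls, as you would while its mounting tape takes; leave the two wheels and the glue bottle alone.

Things in the scene. Friction and masses are not known exactly. Their poses are not given: they have to be found in the camera images.
- mount (a point): Top of the fixed model car's black chassis plate (360 x 120 mm, on foam and a white board), half-way between its two brass pegs, 44 mm above the table. x points to the car's nose, z up. The pegs stand at x = +55 and -55 mm, 8 mm across, 18 mm tall, the upper 8 mm tapering to 3 mm. Within 80 mm along x it is bare but for 6 mm red edge strips; parts beyond rise up to 45 mm over it.
- peg_front (a point): Tip of the brass peg nearer the car's nose, 62 mm above the table.
- peg_rear (a point): Tip of the brass peg nearer the car's tail, 62 mm above the table.
- tray_mid (a point): Centre of the loose tray's pale aluminium floor plate, 130 (x) x 72 (y) x 6 mm, 3 mm over its underside. 10 mm through holes for the pegs at x = +55 and -55, y = 0. Two blue walls on it form a corner towards +x, +y; the other sides are open. In all 240 g, centre of mass near x = +5, y = +8 mm. Seated, it lies flat on the car's plate, pegs standing 12 mm out of it; it fits either way round.
- tray_grip (a point): Point in the middle of the tall wall's thickness, on its top edge, 36 mm above the tray's underside, at x = +4, y = +32 mm of the tray (same axes as tray_mid). The tray is best pinched here across the 8 mm wall, fingers on its +y and -y faces.
- side_stop: The tray's tall blue side wall, 80 (x) x 8 (y) x 30 (z) mm, rigid, part of the tray. Origin at the centre of its underside, at x = 0, y = +32 mm of the tray, on the floor plate's top. Its inner face looks to the tray's -y, at y = +28 mm.
- end_stop: The tray's low blue end wall, 8 (x) x 64 (y) x 14 (z) mm, rigid, part of the tray. Origin at the centre of its underside, at x = +41, y = -4 mm of the tray, on the floor plate's top. Its inner face looks to the tray's -x, at x = +37 mm.
- esc_mid (a point): Centre of the loose speed controller: a black box 52 (x) x 42 (y) x 38 (z) mm with an orange fan on top, about 140 g, standing on the table, fan up. In the corner its centre lies at x = +11, y = +7 mm of the tray, 25 mm over the tray's underside; a grip across its 52 mm length in the upper half clears the low end wall.
- wheel_a: Bystander: black tyre with white rim lying flat, 80 mm across, 32 mm high; origin under its centre.
- wheel_b: Bystander: a second wheel, the same.
- glue: Bystander: white glue bottle with red cap, standing, 34 mm across, 100 mm high; origin under its centre.
Not all that is in view belongs to the job. Several things look just like the part that bears tray_mid: the one meant starts farthest from the robot's base.

How it is judged:
By the outcome, as a careful person would: the job done as asked, in the order asked, and still so for the second after the job is handed in, while the arm keeps its last pose, push and grip.
It also fails if it takes over 67 s, if anything falls off the work surface, if the arm or the gripper's body presses on something with over 40 N, if the wrist force passes 120 N, or if a joint passes its speed limit or range.

## Working session

There is one attempt and no reset: what is moved stays moved. The work goes in short steps, Python scripts to look and compute and a tool call to move; the robot and the scene stay as the last step left them, time stands still between calls to the robot, and variables do not carry over. Pictures are saved under pics/ and viewed, and the job is handed in when it is done.

Besides the shell and the picture viewer there is one more tool, called after "Request:" as a command line: name --argument value ..., lists and objects as JSON in quotes. send_rows: Moves the arm, as the interface text tells. Its arguments: {"type":"object","properties":{"fingers":{"type":"array","items":{"type":"number"}},"dp":{"type":"array","items":{"type":"array","items":{"type":"number"}}},"turn":{"type":"array","items":{"type":"array","items":{"type":"number"}}}},"required":["fingers","dp","turn"]}

```bash
ls; mkdir -p pics
cat > h.py <<'E'
import numpy as np, cv2, pickle
from rig import bot
def cap(name,fn):
    s=bot.read_state(); c=bot.capture(name); cv2.imwrite('pics/'+fn+'.png',c['img'])
    c['state']=s; pickle.dump(c,open('pics/'+fn+'.pkl','wb')); return c
def load(fn): return pickle.load(open('pics/'+fn+'.pkl','rb'))
def pose(c):
    if 'hand_eye' in c:
        T=np.eye(4);T[:3,:3]=np.array(c['state']['tcp_rot']);T[:3,3]=c['state']['position']
        T=T@np.array(c['hand_eye']); return T[:3,:3],T[:3,3]
    return np.array(c['orientation']),np.array(c['origin'])
def ray(c,u,v):
    K=np.array(c['mtx']);x=(u-K[0,2])/K[0,0];y=(v-K[1,2])/K[1,1]
    if 'hand_eye' in c:
        th=np.hypot(x,y);
        d=np.array([x/th*np.sin(th),-y/th*np.sin(th),-np.cos(th)]) if th>1e-9 else np.array([0,0,-1.])
    else: d=np.array([x,-y,-1.])
    return d
def at_z(c,u,v,z):
    R,o=pose(c);d=R@ray(c,u,v);return o+d*(z-o[2])/d[2]
def at_d(c,u,v):
    R,o=pose(c);d=ray(c,u,v);zz=c['z_map'][int(round(v)),int(round(u))];return o+R@(d/-d[2]*zz)
def cloud(c):
    R,o=pose(c);K=np.array(c['mtx']);h,w=c['z_map'].shape
    uu,vv=np.meshgrid(np.arange(w),np.arange(h));x=(uu-K[0,2])/K[0,0];y=(vv-K[1,2])/K[1,1]
    if 'hand_eye' in c:
        th=np.hypot(x,y)+1e-9;t=np.tan(th)/th;x=x*t;y=y*t
    d=np.stack([x,-y,-np.ones_like(x)],-1)*c['z_map'][...,None]
    return d@R.T+o
def proj(c,P):
    R,o=pose(c);K=np.array(c['mtx']);p=(np.array(P)-o)@R;x,y,z=p[0],-p[1],-p[2]
    if 'hand_eye' in c:
        r=np.hypot(x,y);th=np.arctan2(r,z);x,y=x/r*th,y/r*th
    else: x,y=x/z,y/z
    return K[0,0]*x+K[0,2],K[1,1]*y+K[1,2]
def crop(fn,u0,v0,u1,v1,s,out):
    im=cv2.imread('pics/'+fn+'.png')[v0:v1,u0:u1]
    cv2.imwrite('pics/'+out+'.png',cv2.resize(im,None,fx=s,fy=s,interpolation=cv2.INTER_CUBIC))
E
python3 - <<'E'
from h import *
for n in ['top','side','wrist']:
    c=cap(n,n+'0'); print(n,{k:c[k] for k in c if k not in('img','z_map')} if n!='top' else (c['mtx'],c['origin'],c['orientation']))
E
```

```text
pics
top (array([[623.35127239,   0.        , 319.82981258],
       [  0.        , 623.35127239, 240.14949985],
       [  0.        ,   0.        ,   1.        ]]), array([0.24252986, 0.08345529, 1.60778461]), array([[-0.02283246,  0.98399331, -0.17673663],
       [-0.99968912, -0.02424309, -0.00582606],
       [-0.01001745,  0.17654866,  0.98424094]]))
side {'mtx': array([[463.60816194,   0.        , 321.05820531],
       [  0.        , 463.60816194, 248.79130902],
       [  0.        ,   0.        ,   1.        ]]), 'origin': array([0.36945564, 0.97315906, 0.90303308]), 'orientation': array([[-0.9923259 ,  0.07325557, -0.09961391],
       [-0.12298356, -0.66825435,  0.73369692],
       [-0.01282004,  0.74031733,  0.67213533]]), 'state': {'time_s': 0.05, 'joint_positions': array([-7.76655014e+01,  3.02788402e+01,  8.21569873e+01, -5.68882818e-04,
        6.76882233e+01, -1.02263638e+01]), 'qvel': array([-0.08887496, -0.03793297, -0.06741089,  0.11534429,  0.06899319,
        0.02988953]), 'tau': array([ 2.01038761e-04, -4.41369939e+01, -1.77341706e+01,  6.35508564e-02,
        5.344
[... 1041 characters left out ...]
21475957e+01, -2.59732760e-03,
        6.76885939e+01, -1.02276478e+01]), 'qvel': array([-0.03595921, -0.16187994, -0.10036953,  0.12443169,  0.09673459,
        0.00471298]), 'tau': array([-1.73128606e-04, -4.40985417e+01, -1.77151108e+01,  6.35087932e-02,
        5.34076814e-02, -3.96941027e-05]), 'position': array([ 0.23966577, -0.57652516,  0.22166971]), 'tcp_rot': array([[-4.53137170e-04,  9.23463676e-01,  3.83685593e-01],
       [ 1.87610562e-03,  3.83685742e-01, -9.23461819e-01],
       [-9.99998137e-01,  3.01379820e-04, -1.90637766e-03]]), 'force': array([ 0.15242507,  0.05236403, -0.38955243]), 'moment': array([-0.0126358 , -0.01032878,  0.00584699]), 'opening': 0.9982152745857706}}
```

View pics/top0.png

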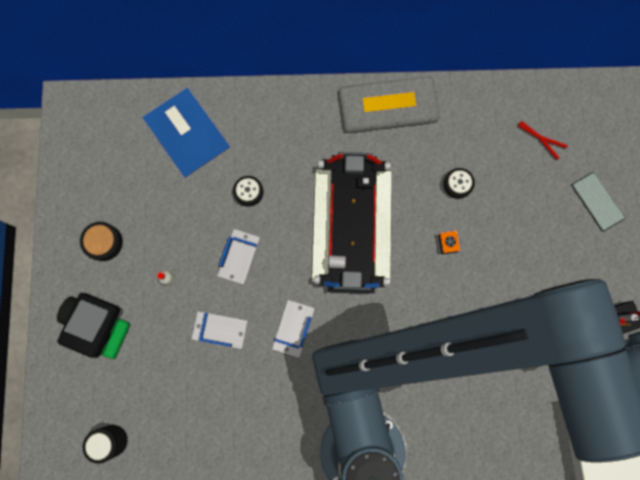

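View pics/side0.png

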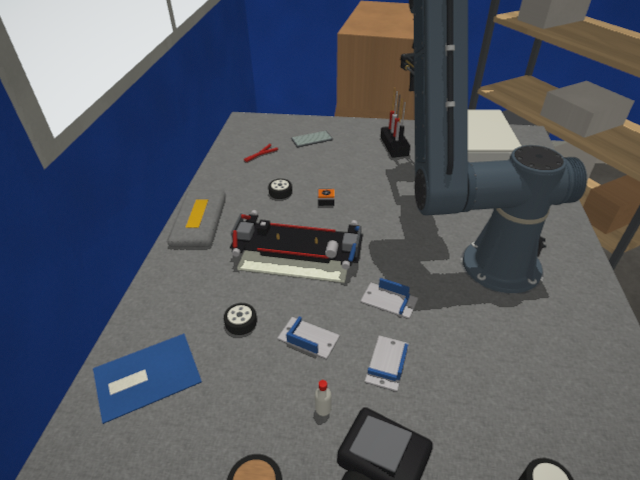

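View pics/wrist0.png

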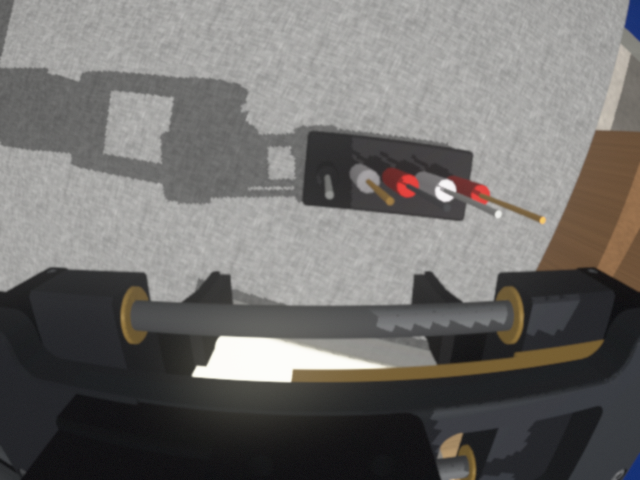

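Run:
```python
from h import *
c=load('top0')
print('base px',proj(c,[0,0,0]))
for n,(u,v) in dict(A=(238,256),B=(220,330),C=(293,327)).items():
    p=at_z(c,u,v,.006);print(n,p.round(3),np.hypot(*p[:2]).round(3))
crop('top0',190,160,400,360,4,'c_top0')
crop('top0',205,215,275,295,8,'c_trayA')
```

```text
base px (np.float64(362.3854450170665), np.float64(450.9482938127429))
A [0.494 0.307 0.006] 0.581
B [0.304 0.353 0.006] 0.465
C [0.307 0.166 0.006] 0.349
```

View pics/c_top0.png

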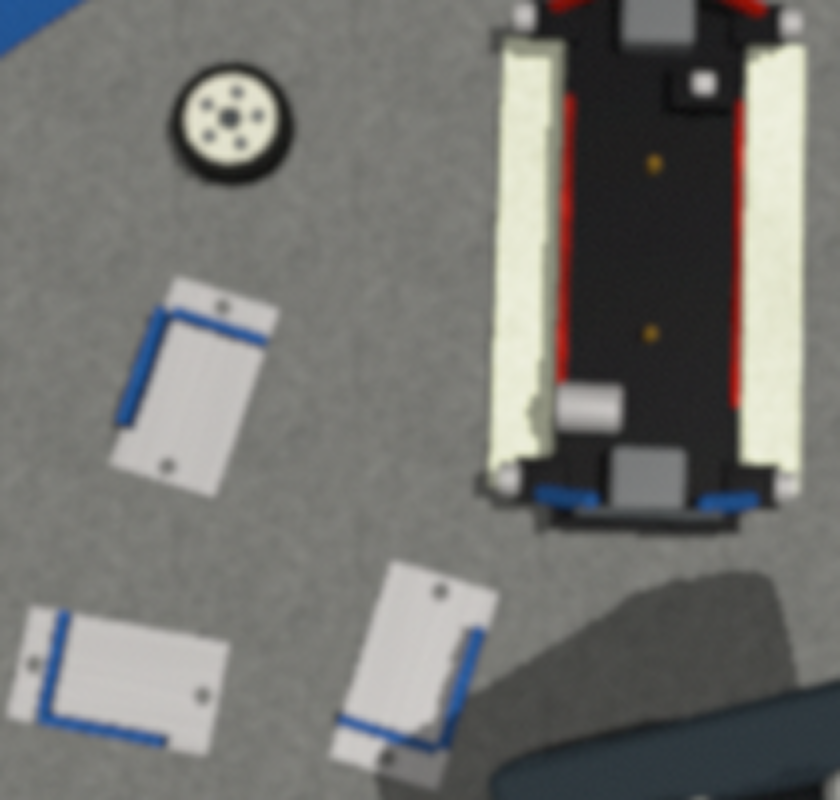

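View pics/c_trayA.png

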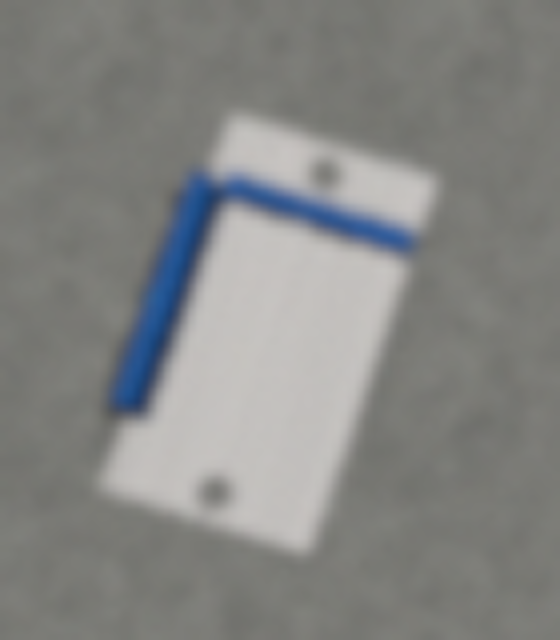

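Run:
```python
from h import *
c=load('top0')
def s(u,v): return 205+u/8-.44,215+v/8-.44
P=[at_z(c,*s(u,v),.006) for u,v in[(215,492),(325,173)]]
m=(P[0]+P[1])/2;d=P[1]-P[0];print('tray',m,np.linalg.norm(d),np.degrees(np.arctan2(d[1],d[0])))
P=[at_z(c,190+u/4-.38,160+v/4-.38,.060) for u,v in[(651,333),(654,163)]]
m=(P[0]+P[1])/2;d=P[1]-P[0];print('pegs',P,m,np.linalg.norm(d),np.degrees(np.arctan2(d[1],d[0])))
print('esc',at_z(c,450,242,.04),'glue',at_z(c,164,277,.1),at_d(c,164,277),'wheels',at_z(c,248,190,.032),at_z(c,459,182,.032))
print(at_d(c,450,242),at_d(c,353,220),at_d(c,238,256))
crop('top0',425,217,475,267,12,'c_esc');crop('wrist0',0,0,640,480,1.2,'w')
X=cloud(c);print('max car z',X[150:295,310:395,2].max())
```

```text
tray [0.49345502 0.30588473 0.006     ] 0.11008271953638943 -18.97370950734099
pegs [array([0.51147892, 0.01081338, 0.06      ]), array([0.62142154, 0.00537583, 0.06      ])] [0.56645023 0.0080946  0.06      ] 0.11007701105646318 -2.8314352753647998
esc [ 0.51108974 -0.23882155  0.04      ] glue [0.43138628 0.47426889 0.1       ] [0.43347998 0.47860151 0.08328446] wheels [0.6630034  0.27711239 0.032     ] [ 0.67047549 -0.27333076  0.032     ]
[ 0.5115509  -0.23937495  0.0373079 ] [0.57332421 0.00662572 0.04567645] [0.4939273  0.30716823 0.00330713]
max car z 1.6077846146217116
```

View pics/c_esc.png

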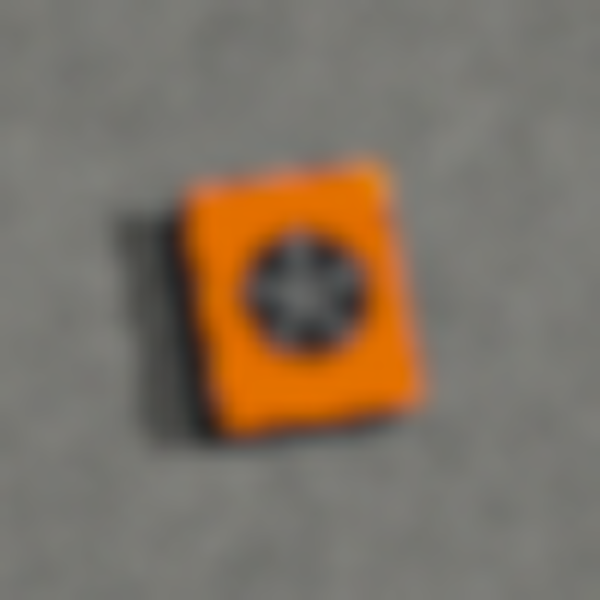

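Request:
send_rows --fingers '[1,1,1,1,1,1,1,1,1,1]' --dp '[[220,326,0],[220,326,0],[220,326,0],[220,326,0],[220,326,0],[220,326,0],[220,326,0],[220,326,0],[220,326,0],[220,326,0]]' --turn '[[0,0,0.8],[0,0,0.8],[0,0,0.8],[0,0,0.8],[0,0,0.8],[0,0,0.8],[0,0,0.8],[0,0,0.8],[0,0,0.8],[0,0,0.8]]'

```text
time_s: 0.98
position: [0.4611, -0.2461, 0.2216]
tcp_rot: [[-0.001, 0.365, 0.931], [0.003, 0.931, -0.365], [-1.0, 0.003, -0.003]]
force: [-0.5, -0.2, -0.1]
opening: 1.003
```

Run:
```python
from h import *
c=cap('wrist','w1'); print(c['state']['position'],proj(c,[.511,-.239,.038]))
```

```text
[ 0.46113047 -0.24610247  0.22161804] (np.float64(367.54403524527874), np.float64(191.39844718781154))
```

View pics/w1.png

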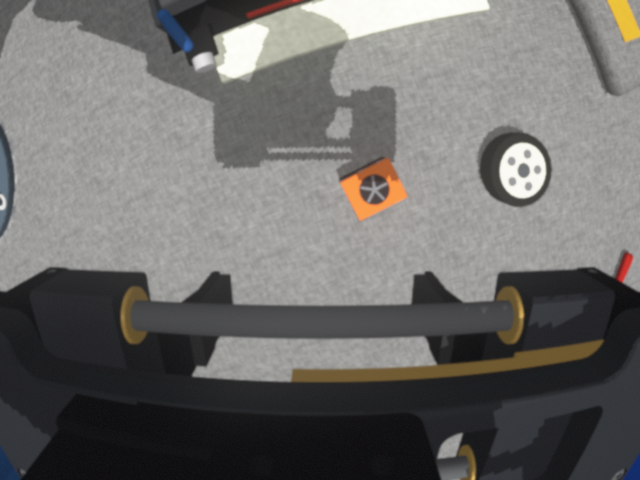

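Request:
send_rows --fingers '[1,1,1,1,1,1,1,1,1,1]' --dp '[[60,380,0],[60,380,0],[60,380,0],[60,380,0],[60,380,0],[60,380,0],[60,380,0],[60,380,0],[60,380,0],[60,380,0]]' --turn '[[0,0,1.1],[0,0,1.1],[0,0,1.1],[0,0,1.1],[0,0,1.1],[0,0,1.1],[0,0,1.1],[0,0,1.1],[0,0,1.1],[0,0,1.1]]'

```text
time_s: 1.87
position: [0.5222, 0.1395, 0.2216]
tcp_rot: [[-0.003, -0.67, 0.742], [0.003, 0.742, 0.67], [-1.0, 0.005, -0.0]]
force: [-0.6, -0.1, -1.2]
opening: 0.999
```

Request:
send_rows --fingers '[1,1,1,1,1,1]' --dp '[[-14,195,-10],[-14,195,-10],[-14,195,-10],[-14,195,-10],[-14,195,-10],[-14,195,-10]]' --turn '[[0,0,0.505],[0,0,0.505],[0,0,0.505],[0,0,0.505],[0,0,0.505],[0,0,0.505]]'

```text
time_s: 2.37
position: [0.5074, 0.3401, 0.211]
tcp_rot: [[-0.004, -0.947, 0.32], [0.004, 0.32, 0.947], [-1.0, 0.005, 0.003]]
force: [-0.2, 1.8, -0.3]
opening: 1.001
```

Run:
```python
from h import *
c=cap('wrist','w2'); print(c['state']['position'],c['state']['tcp_rot'])
t=np.array([.49345,.30588,0]);a=np.radians(-18.97);R=np.array([[np.cos(a),-np.sin(a)],[np.sin(a),np.cos(a)]])
for n,p in dict(h1=(.055,0,.006),h2=(-.055,0,.006),w1=(-.04,.032,.036),w2=(.04,.032,.036)).items():
    q=np.array([*(t[:2]+R@p[:2]),p[2]]);print(n,np.round(proj(c,q),1))
crop('w2',200,60,460,280,3,'c_w2')
```

```text
[0.50736971 0.34007503 0.21100608] [[-0.00396855 -0.9474466   0.31988934]
 [ 0.00420229  0.31987323  0.94745103]
 [-0.9999833   0.00510427  0.00271201]]
h1 [285.2 261.8]
h2 [283.6 154.9]
w1 [315.7 172.3]
w2 [315.6 257. ]
```

View pics/w2.png

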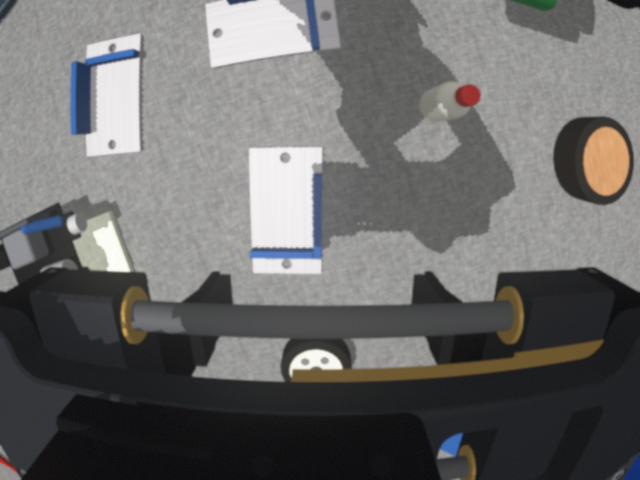

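View pics/c_w2.png

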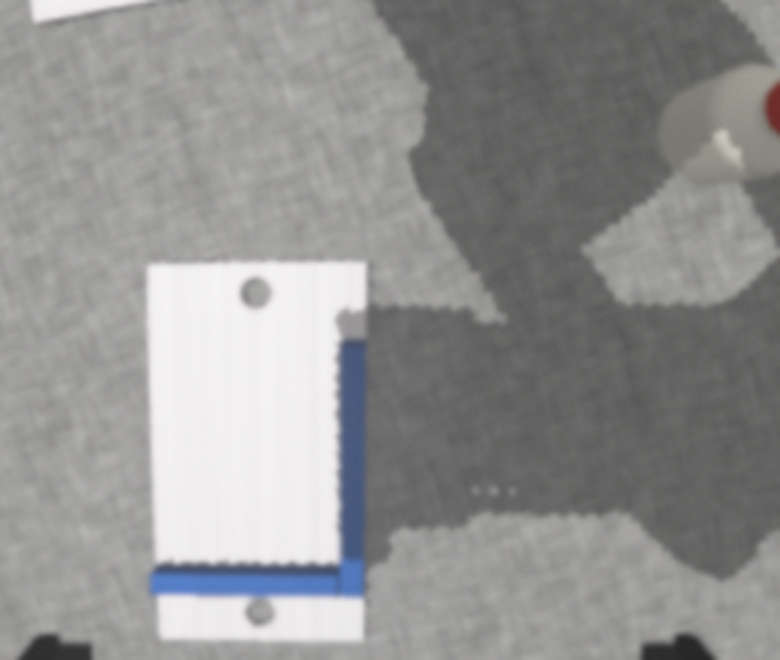

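Run:
```python
from h import *
c=load('w2')
P=[at_z(c,200+u/3-.33,60+v/3-.33,.006) for u,v in[(256,293),(259.5,611)]]
m=(P[0]+P[1])/2;d=P[1]-P[0];a=np.arctan2(d[1],d[0]);print('tray',m,np.linalg.norm(d),np.degrees(a))
R=np.array([[np.cos(a),-np.sin(a)],[np.sin(a),np.cos(a)]])
print('grip',m[:2]+R@[.004,.032])
W=[at_z(c,200+u/3-.33,60+v/3-.33,.036)[:2] for u,v in[(354,341),(351,592)]]
for w in W: print('wall',R.T@(w-m[:2]))
```

```text
tray [0.49576316 0.30634013 0.006     ] 0.10920049324373907 -19.179910450987567
grip [0.51005426 0.33524972]
wall [-0.04120374  0.03242778]
wall [0.0378913  0.03201352]
```

Request:
send_rows --fingers '[1,1,1,1,1,1,1]' --dp '[[2,-5,-40],[2,-5,-80],[2,-5,-120],[2,-5,-150],[2,-5,-170],[2,-5,-170],[2,-5,-170]]' --turn '[[-0.004,-0.004,-0.007],[-0.004,-0.004,-0.007],[-0.004,-0.004,-0.007],[-0.004,-0.004,-0.007],[-0.004,-0.004,-0.007],[-0.004,-0.004,-0.007],[-0.004,-0.004,-0.007]]'

```text
time_s: 3.0
position: [0.5093, 0.3302, 0.04]
tcp_rot: [[-0.003, -0.944, 0.329], [-0.004, 0.329, 0.944], [-1.0, 0.002, -0.005]]
force: [0.3, -1.2, 1.0]
opening: 0.998
```

Run:
```python
from h import *
c=cap('wrist','w3'); s=c['state'];print(s['position'],s['tcp_rot'],s['force'])
c=cap('side','s3');crop('s3',200,230,460,430,3,'c_s3')
```

```text
[0.50925238 0.33024234 0.04000591] [[-0.00344568 -0.94425173  0.32920631]
 [-0.00435888  0.32921932  0.94424342]
 [-0.99998456  0.00181859 -0.00525026]] [ 0.32126021 -1.17220595  0.98060607]
```

View pics/w3.png

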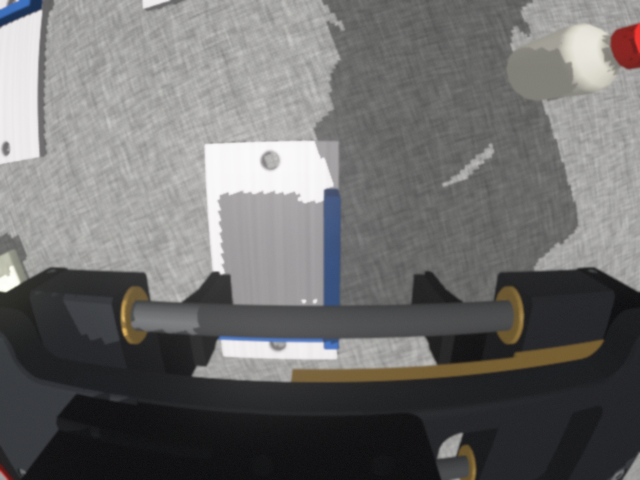

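View pics/c_s3.png

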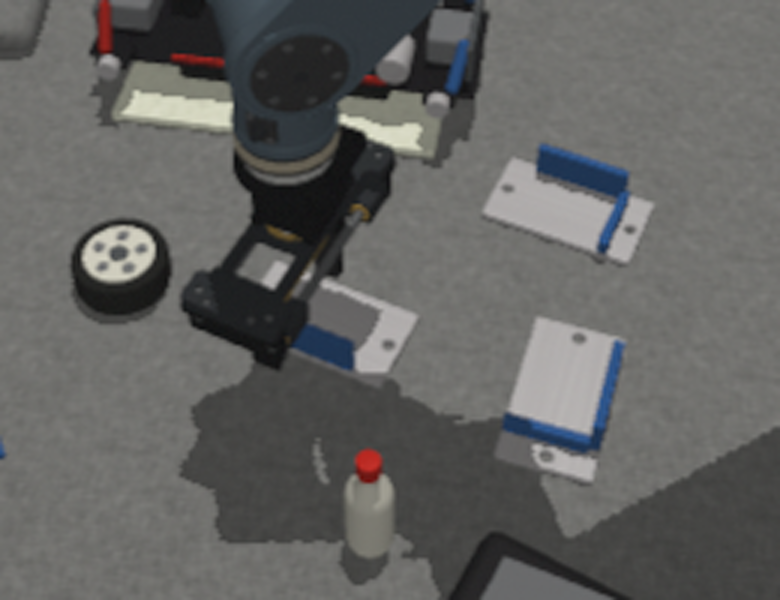

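Request:
send_rows --fingers '[1,1,1,1]' --dp '[[1,5,-10],[1,5,-25],[1,5,-26],[1,5,-26]]' --turn '[[0.003,-0.003,0],[0.003,-0.003,0],[0.003,-0.003,0],[0.003,-0.003,0]]'

```text
time_s: 3.43
position: [0.512, 0.3367, 0.0167]
tcp_rot: [[0.005, -0.944, 0.329], [0.001, 0.329, 0.945], [-1.0, -0.004, 0.003]]
force: [-1.1, -0.4, -0.4]
opening: 0.997
```

Run:
```python
from h import *
s=bot.read_state();print(s['position'],s['tcp_rot'],s['force'])
```

```text
[0.51200533 0.33673627 0.01668902] [[ 0.00488573 -0.9444909   0.32850124]
 [ 0.0010245   0.32850971  0.94450004]
 [-0.99998754 -0.00427802  0.00257264]] [-1.05284239 -0.39575089 -0.39758449]
```

Request:
send_rows --fingers '[0,0,0,0,0,0,0,0]' --dp '[[-2,-1,-3],[-2,-1,-3],[-2,-1,-3],[-2,-1,-3],[-2,-1,-3],[-2,-1,-3],[-2,-1,-3],[-2,-1,-3]]' --turn '[[0,-0.004,0],[0,-0.004,0],[0,-0.004,0],[0,-0.004,0],[0,-0.004,0],[0,-0.004,0],[0,-0.004,0],[0,-0.004,0]]'

```text
time_s: 4.1
position: [0.5101, 0.3358, 0.0138]
tcp_rot: [[0.009, -0.944, 0.328], [0.001, 0.329, 0.945], [-1.0, -0.008, 0.004]]
force: [-0.1, -0.0, -0.3]
opening: 0.479
```

Run:
```python
from h import *
s=bot.read_state();print(s['position'],s['tcp_rot'],s['force'],s['opening'])
```

```text
[0.51012188 0.3357571  0.0137746 ] [[ 0.00906377 -0.94446506  0.32848683]
 [ 0.00108879  0.32850945  0.94450006]
 [-0.99995833 -0.00820308  0.00400586]] [-0.13360142 -0.02780081 -0.33655488] 0.4787706648576081
```

Request:
send_rows --fingers '[0,0,0,0,0,0,0,0]' --dp '[[0,0,0],[0,0,0],[0,0,0],[0,0,0],[0,0,0],[0,0,0],[0,0,0],[0,0,0]]' --turn '[[-0.001,0.009,0],[-0.001,0.009,0],[-0.001,0.009,0],[-0.001,0.009,0],[-0.001,0.009,0],[-0.001,0.009,0],[-0.001,0.009,0],[-0.001,0.009,0]]'

```text
time_s: 4.77
position: [0.51, 0.3356, 0.0137]
tcp_rot: [[-0.0, -0.945, 0.328], [-0.0, 0.328, 0.945], [-1.0, 0.0, -0.0]]
force: [0.1, -1.1, 0.3]
opening: 0.093
```

Run:
```python
from h import *
s=bot.read_state();print(s['position'],s['tcp_rot'],s['force'],s['opening'])
```

```text
[0.51001496 0.33561387 0.01372123] [[-1.73154154e-04 -9.44515719e-01  3.28466173e-01]
 [-1.46803317e-04  3.28466199e-01  9.44515714e-01]
 [-9.99999974e-01  1.15326895e-04 -1.95533328e-04]] [ 0.05215734 -1.05176941  0.28603804] 0.09309711069286074
```

Request:
send_rows --fingers '[0,0,0,0,0,0,0,0,0,0]' --dp '[[0,0,0],[0,0,0],[0,0,5],[0,0,15],[0,0,40],[0,0,75],[0,0,110],[0,0,130],[0,0,136],[0,0,136]]' --turn '[[0,0,0],[0,0,0],[0,0,0],[0,0,0],[0,0,0],[0,0,0],[0,0,0],[0,0,0],[0,0,0],[0,0,0]]'

```text
time_s: 5.6
position: [0.511, 0.3362, 0.1522]
tcp_rot: [[0.004, -0.945, 0.328], [0.002, 0.328, 0.945], [-1.0, -0.003, 0.003]]
force: [-0.3, -0.0, -3.2]
opening: 0.091
```

Run:
```python
from h import *
c=cap('wrist','w4');s=c['state'];print(s['position'],s['tcp_rot'],s['force'],s['moment'],s['opening'])
c=cap('side','s4');crop('s4',200,180,460,380,3,'c_s4')
```

```text
[0.51103634 0.33620837 0.15222762] [[ 0.00422094 -0.94456623  0.3282938 ]
 [ 0.00181749  0.32830343  0.94457057]
 [-0.99998944 -0.00339031  0.00310249]] [-0.25503552 -0.00375547 -3.1747693 ] [ 0.12359727 -0.19757915 -0.03260794] 0.09101806387773807
```

View pics/w4.png

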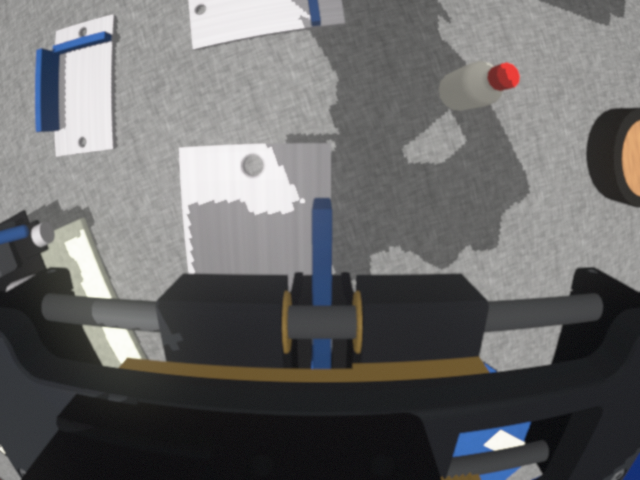

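View pics/c_s4.png

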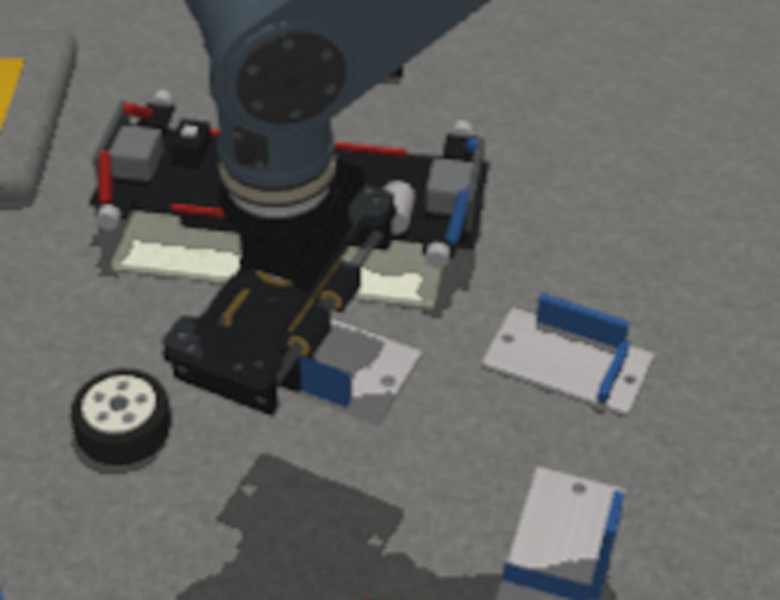

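Request:
send_rows --fingers '[0,0,0,0,0,0,0,0]' --dp '[[10,-30,5],[20,-65,10],[32,-100,15],[44,-135,18],[55,-165,18],[61,-186,18],[61,-186,18],[61,-186,18]]' --turn '[[0,0,0.05],[0,0,0.1],[0,0,0.15],[0,0,0.2],[0,0.004,0.25],[-0.002,0.004,0.285],[-0.002,0.004,0.285],[-0.002,0.004,0.285]]'

```text
time_s: 6.37
position: [0.5688, 0.1479, 0.1645]
tcp_rot: [[-0.011, -0.999, 0.053], [-0.004, 0.053, 0.999], [-1.0, 0.01, -0.004]]
force: [-0.4, -0.4, -2.3]
opening: 0.091
```

Run:
```python
from h import *
c=cap('wrist','w5');s=c['state'];print(s['position'],s['tcp_rot'],s['force'],s['opening'])
for p in ([.5115,.0108,.06],[.6214,.0054,.06]): print(np.round(proj(c,p),1))
crop('w5',0,100,200,300,4,'c_w5')
```

```text
[0.56878917 0.14787894 0.16447488] [[-0.01054805 -0.99852896  0.05318512]
 [-0.00384284  0.05322816  0.99857498]
 [-0.99993698  0.01032863 -0.00439864]] [-0.39772425 -0.4378524  -2.27622145] 0.09104707227072815
[142.3 175.1]
[157.7 306.2]
```

View pics/w5.png

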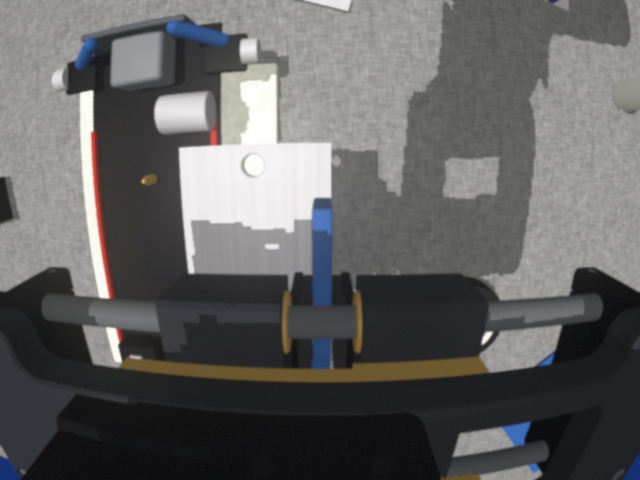

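View pics/c_w5.png

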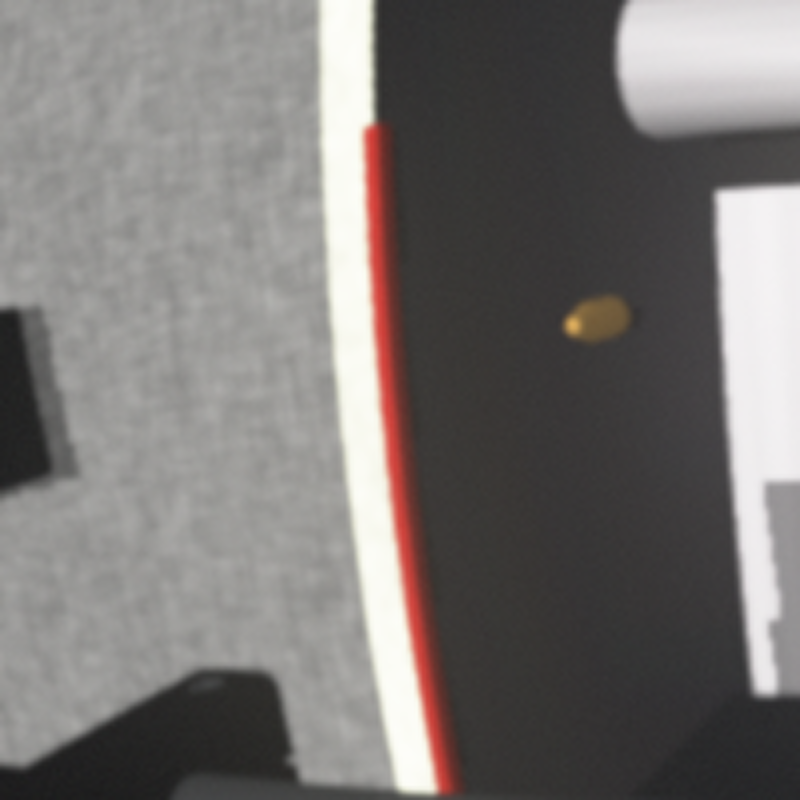

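Request:
send_rows --fingers '[0,0,0,0,0,0]' --dp '[[30,-4,4],[51,-8,8],[51,-8,8],[51,-8,8],[51,-8,8],[51,-8,8]]' --turn '[[0.004,-0.01,0.004],[0.004,-0.01,0.004],[0.004,-0.01,0.004],[0.004,-0.01,0.004],[0.004,-0.01,0.004],[0.004,-0.01,0.004]]'

```text
time_s: 6.92
position: [0.6173, 0.1421, 0.1717]
tcp_rot: [[-0.004, -0.999, 0.046], [0.0, 0.046, 0.999], [-1.0, 0.004, 0.0]]
force: [-0.1, 0.1, -1.8]
opening: 0.087
```

Run:
```python
from h import *
c=cap('wrist','w6');s=c['state'];print(s['position'],s['tcp_rot'],s['force'],s['opening'])
for p in ([.5115,.0108,.06],[.6214,.0054,.06]): print(np.round(proj(c,p),1))
crop('w6',100,80,280,290,4,'c_w6')
```

```text
[0.61728616 0.14210567 0.17173041] [[-3.94413477e-03 -9.98922898e-01  4.62329681e-02]
 [ 4.74229658e-04  4.62314541e-02  9.98930642e-01]
 [-9.99992109e-01  3.96184212e-03  2.91375779e-04]] [-0.10153449  0.10832928 -1.84395653] 0.08728933444325804
[147.3 110.8]
[155.6 246.8]
```

View pics/c_w6.png

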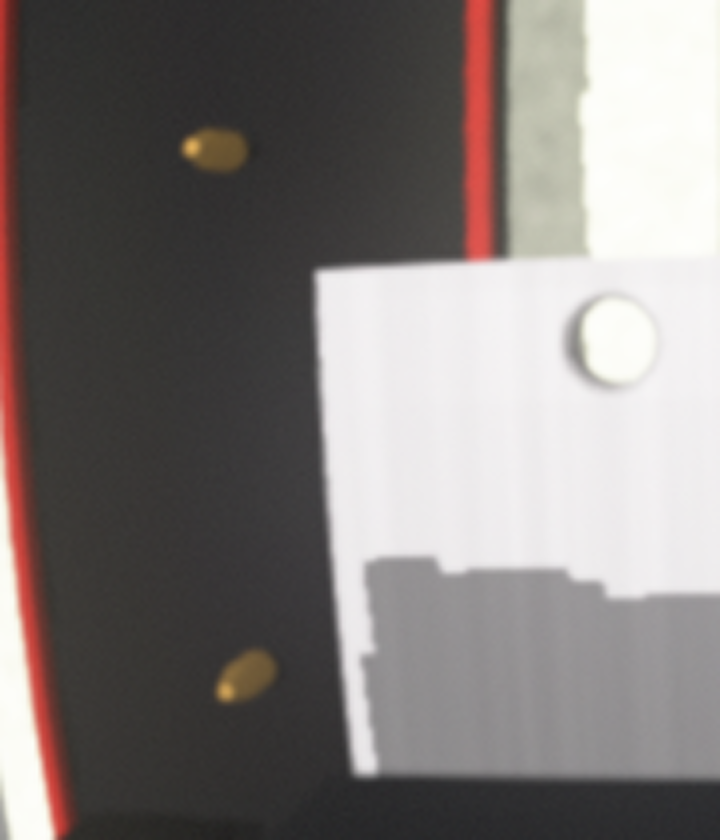

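Run:
```python
from h import *
c=load('w6')
P=[at_z(c,100+u/4-.375,80+v/4-.375,.0615) for u,v in[(191,147),(226,691)]]
d=P[1]-P[0];m=(P[0]+P[1])/2;a=np.arctan2(d[1],d[0]);print('pegs',P,m,np.linalg.norm(d),np.degrees(a))
T=np.array(c['hand_eye'])
def tool(u,v,x):
    d=T[:3,:3]@ray(c,u,v);return T[:3,3]+d*(x-T[0,3])/d[0]
for du,dv in((611,341),):
    print('hole tool',tool(100+du/4-.375,80+dv/4-.375,.0077))
c4=load('w4');im=c4['img'][130:200,215:290];cv2.imwrite('pics/c_w4.png',cv2.resize(im,None,fx=8,fy=8,interpolation=2))
s=c['state'];Rt=np.array(s['tcp_rot'])
# if hole is tool (.0077, .059-ish,-.032)
for th in (tool(100+611/4-.375,80+341/4-.375,.0077),np.array([.0077,.059,-.032])):
    print('hole world',np.array(s['position'])+Rt@th)
```

```text
pegs [array([0.51613132, 0.01131533, 0.0615    ]), array([0.62572593, 0.00579029, 0.0615    ])] [0.57092863 0.00855281 0.0615    ] 0.10973379076680947 -2.886034816439158
hole tool [ 0.0077      0.05885378 -0.03194843]
hole world [0.55698833 0.11291595 0.16425434]
hole world [0.55683988 0.1128712  0.1642549 ]
```

Run:
```python
from h import *
c=load('w5');print('w5 rear',at_z(c,572/4-.375,100+324/4-.375,.0615))
c=load('s4')
c0=load('side0')
for p in ([.5115,.0108,.06],[.6214,.0054,.06],[.5161,.0113,.0615],[.6257,.0058,.0615]): print(np.round(proj(c0,p),1))
for p in ([.4935,.3059,.006],[.4958,.3063,.006]):
  for s in(1,-1):
    a=np.radians(-19.1);print('hole',np.round(proj(c0,np.array(p)+s*.055*np.array([np.cos(a),np.sin(a),0])),1))
crop('side0',260,215,340,265,10,'c_s0');crop('side0',270,310,345,360,10,'c_s0b')
```

```text
w5 rear [0.5157778  0.01130247 0.0615    ]
[316.8 238.2]
[278.3 234.2]
[315.1 237.8]
[276.7 233.7]
hole [288.5 328.6]
hole [329.5 344.8]
hole [287.5 328.6]
hole [328.5 344.8]
```

View pics/c_s0.png

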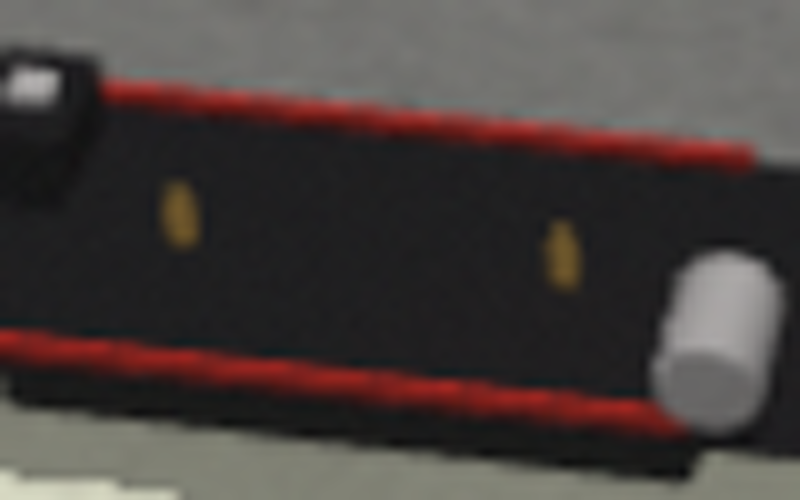

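View pics/c_s0b.png

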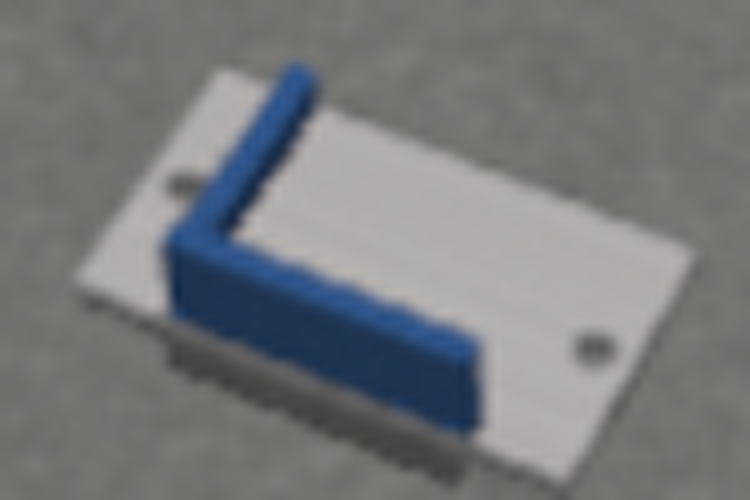

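Request:
send_rows --fingers '[0,0,0,0,0,0,0,0,0]' --dp '[[-13,-33,0],[-26,-66,-5],[-41,-95,-20],[-41,-102,-45],[-41,-102,-70],[-41,-102,-80],[-41,-102,-80],[-41,-102,-80],[-41,-102,-80]]' --turn '[[0,-0.004,-0.004],[0,-0.004,-0.004],[0,-0.004,-0.004],[0,-0.004,-0.004],[0,-0.004,-0.004],[0,-0.004,-0.004],[0,-0.004,-0.004],[0,-0.004,-0.004],[0,-0.004,-0.004]]'

```text
time_s: 7.72
position: [0.5776, 0.0405, 0.0931]
tcp_rot: [[0.003, -0.999, 0.049], [0.0, 0.049, 0.999], [-1.0, -0.003, 0.0]]
force: [0.1, 0.2, -2.1]
opening: 0.087
```

Run:
```python
from h import *
c=cap('wrist','w7');s=c['state'];print(s['position'],s['tcp_rot'],s['force'],s['moment'],s['opening'])
c=cap('side','s7');crop('s7',220,160,400,300,4,'c_s7')
crop('w7',170,110,350,290,4,'c_w7')
```

```text
[0.57760694 0.04051548 0.09311704] [[ 3.12184429e-03 -9.98784363e-01  4.91940022e-02]
 [ 1.51152004e-04  4.91947127e-02  9.98789196e-01]
 [-9.99995116e-01 -3.11062857e-03  3.04546491e-04]] [ 0.14224026  0.217658   -2.1343169 ] [ 0.16802058 -0.1877064   0.00763844] 0.08670288944093003
```

View pics/c_s7.png

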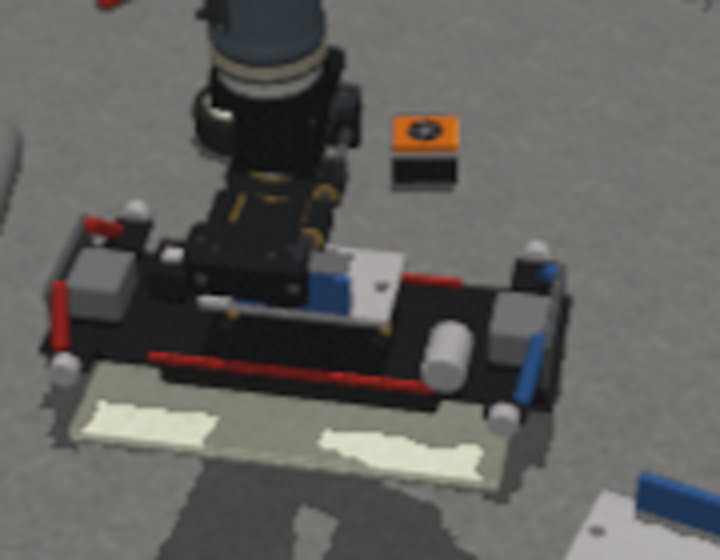

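View pics/c_w7.png

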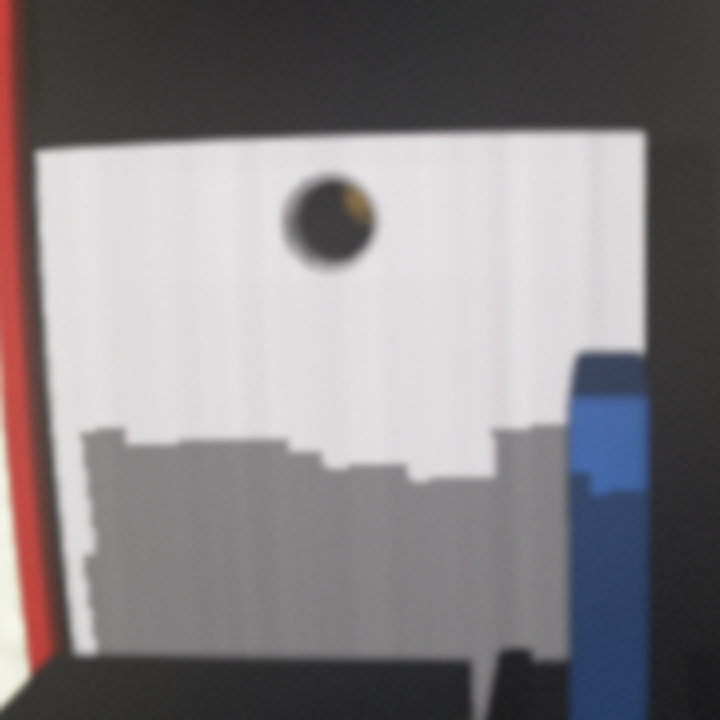

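Run:
```python
from h import *
c=load('w7');s=c['state'];Rt=np.array(s['tcp_rot']);p0=np.array(s['position'])
k=lambda P:(np.round([(proj(c,P)[0]-170+.375)*4,(proj(c,P)[1]-110+.375)*4],0))
print('rear peg tip', k([.5159,.0113,.062]), 'base',k([.5159,.0113,.050]))
h=p0+Rt@[.0077,.0589,-.032];print('hole',h,k(h),'axis at tip height',k([h[0],h[1],.062]),'base',k([h[0],h[1],.05]))
c=load('side0')
```

```text
rear peg tip [361. 199.] base [375. 194.]
hole [0.51722838 0.01145296 0.08522412] [331. 221.] axis at tip height [363. 209.] base [377. 203.]
```

Request:
send_rows --fingers '[0,0,0,0,0,0,0,0]' --dp '[[-1.5,0,0],[-1.5,0,-4],[-1.5,0,-8],[-1.5,0,-12],[-1.5,0,-16],[-1.5,0,-18],[-1.5,0,-18],[-1.5,0,-18]]' --turn '[[0,0.003,0],[0,0.003,0],[0,0.003,0],[0,0.003,0],[0,0.003,0],[0,0.003,0],[0,0.003,0],[0,0.003,0]]'

```text
time_s: 8.48
position: [0.5761, 0.0404, 0.0751]
tcp_rot: [[0.0, -0.999, 0.049], [0.0, 0.049, 0.999], [-1.0, -0.0, 0.0]]
force: [-0.1, -0.6, -2.2]
opening: 0.087
```

Run:
```python
from h import *
c=cap('wrist','w8');s=c['state'];print(s['position'],s['tcp_rot'],s['force'],s['moment'],s['opening'])
c=cap('side','s8');crop('s8',250,200,370,280,6,'c_s8')
crop('w8',210,130,300,200,8,'c_w8')
```

```text
[0.57612266 0.04040044 0.07505172] [[ 1.71404026e-04 -9.98783637e-01  4.93073704e-02]
 [ 1.23122046e-04  4.93073918e-02  9.98783643e-01]
 [-9.99999978e-01 -1.65124713e-04  1.31423771e-04]] [-0.06419572 -0.63802352 -2.18595548] [ 0.19023889 -0.14673175 -0.00242438] 0.08726947302225385
```

View pics/c_s8.png

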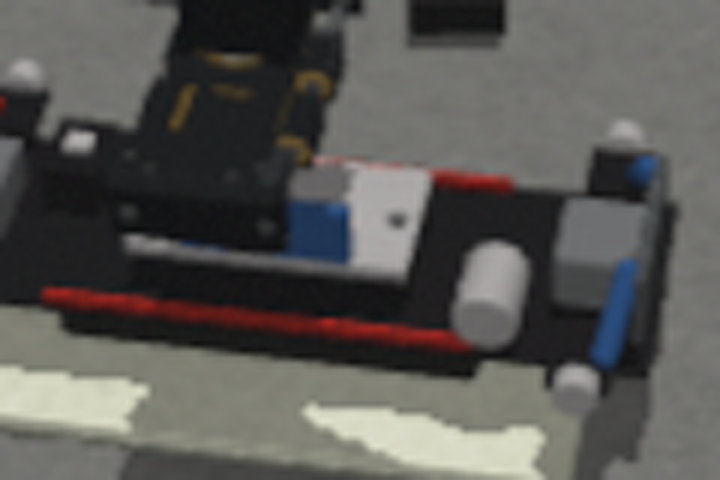

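View pics/c_w8.png

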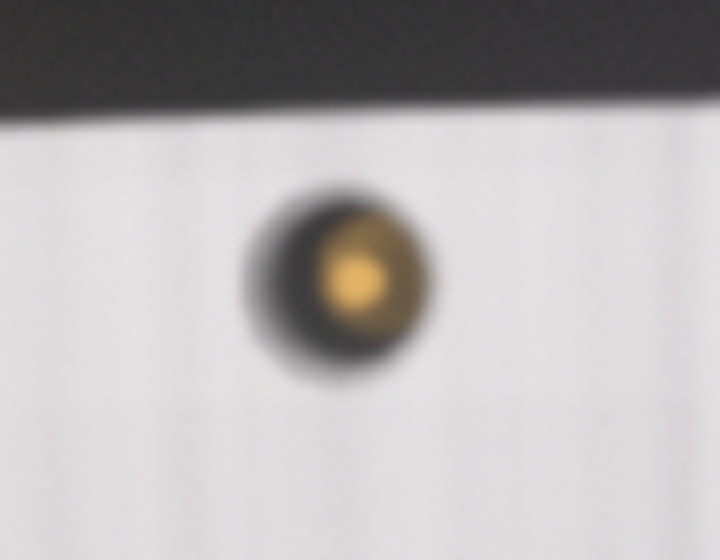

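Request:
send_rows --fingers '[0,0,0,0,0,0,0,0,0]' --dp '[[0.2,0,-3],[0.2,0,-6],[0.2,0,-9],[0.2,0,-12],[0.2,0,-15],[0.2,0,-16.5],[0.2,0,-17.5],[0.2,0,-17.5],[0.2,0,-17.5]]' --turn '[[0,0,0],[0,0,0],[0,0,0],[0,0,0],[0,0,0],[0,0,0],[0,0,0],[0,0,0],[0,0,0]]'

```text
time_s: 9.33
position: [0.5767, 0.0404, 0.0579]
tcp_rot: [[0.001, -0.999, 0.049], [0.0, 0.049, 0.999], [-1.0, -0.001, 0.0]]
force: [-0.6, 0.3, -2.7]
opening: 0.094
```

Run:
```python
from h import *
c=cap('wrist','w9');s=c['state'];print(s['position'],s['tcp_rot'],s['force'],s['moment'],s['opening'])
c=cap('side','s9');crop('s9',250,200,370,280,6,'c_s9')
crop('w9',210,130,300,200,8,'c_w9')
```

```text
[0.57669388 0.04036286 0.05792136] [[ 1.20226783e-03 -9.98781931e-01  4.93275701e-02]
 [ 5.95838573e-06  4.93276129e-02  9.98782652e-01]
 [-9.99999277e-01 -1.20051034e-03  6.52561303e-05]] [-0.58348146  0.34606714 -2.65419374] [ 0.11324186 -0.18948534 -0.03357917] 0.09399836702928546
```

View pics/c_s9.png

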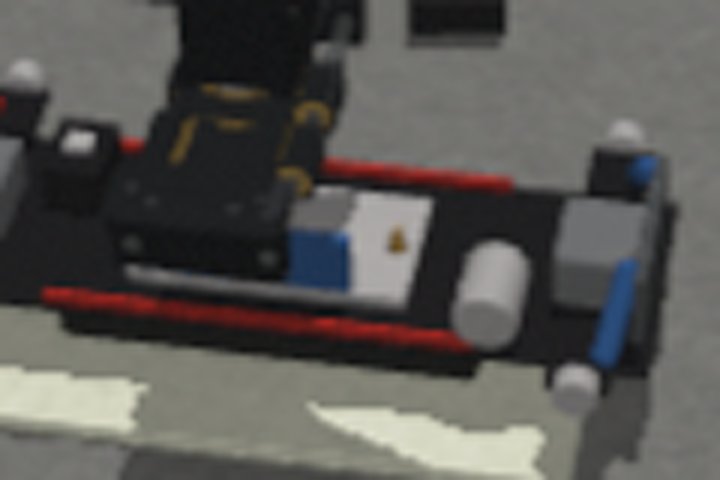

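View pics/c_w9.png

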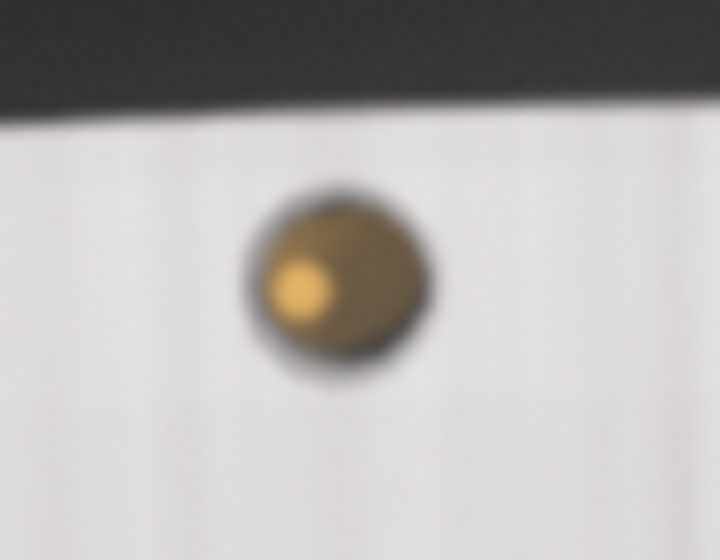

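Request:
send_rows --fingers '[0,0,0,0]' --dp '[[0,0,-1],[0,0,-2],[0,0,-2],[0,0,-2]]' --turn '[[0,0,0],[0,0,0],[0,0,0],[0,0,0]]'

```text
time_s: 9.77
position: [0.5769, 0.0403, 0.0577]
tcp_rot: [[0.002, -0.999, 0.049], [-0.0, 0.049, 0.999], [-1.0, -0.002, -0.0]]
force: [-3.2, -0.4, 8.6]
opening: 0.093
```

Run:
```python
from h import *
s=bot.read_state();print(s['position'],s['force'],s['moment'],s['opening'])
```

```text
[0.57689006 0.04034255 0.05768594] [-3.18740832 -0.36519408  8.6067135 ] [0.13788794 0.39134748 0.01900936] 0.0929951660476801
```

Request:
send_rows --fingers '[0.4,0.4,0.4,0.4,0.4,0.4,0.4]' --dp '[[0,0,0.5],[0,0,0.5],[0,0,0.5],[0,0,0.5],[0,0,0.5],[0,0,0.5],[0,0,0.5]]' --turn '[[0,0,0],[0,0,0],[0,0,0],[0,0,0],[0,0,0],[0,0,0],[0,0,0]]'

```text
time_s: 10.35
position: [0.5768, 0.0403, 0.058]
tcp_rot: [[0.002, -0.999, 0.049], [-0.0, 0.049, 0.999], [-1.0, -0.002, -0.0]]
force: [0.4, 0.4, -0.8]
opening: 0.394
```

Run:
```python
from h import *
s=bot.read_state();print(s['position'],s['tcp_rot'],s['force'],s['moment'],s['opening'])
```

```text
[0.57681503 0.04032586 0.05796145] [[ 1.74804483e-03 -9.98790717e-01  4.91329634e-02]
 [-2.32546865e-04  4.91326311e-02  9.98792236e-01]
 [-9.99998445e-01 -1.75735932e-03 -1.46379608e-04]] [ 0.40541114  0.41744014 -0.82303265] [ 0.05697747 -0.10786564 -0.02557477] 0.3943336074868082
```

Request:
send_rows --fingers '[0.6,0.6,1,1,1,1,1,1,1,1]' --dp '[[0,0,15],[0,0,40],[0,0,80],[0,-10,120],[-10,-50,140],[-20,-90,140],[-30,-130,140],[-40,-170,140],[-50,-210,140],[-60,-250,140]]' --turn '[[0,0,0],[0,0,0],[0,0,0],[0,0,-0.1],[0,0,-0.22],[0,0,-0.34],[0,0,-0.46],[0,0,-0.58],[0,0,-0.7],[0,0,-0.82]]'

```text
time_s: 11.18
position: [0.5163, -0.2097, 0.1981]
tcp_rot: [[0.001, -0.641, 0.767], [-0.001, 0.767, 0.641], [-1.0, -0.002, -0.0]]
force: [0.4, 0.5, 0.3]
opening: 0.983
```

Request:
send_rows --fingers '[1,1,1,1,1,1,1,1]' --dp '[[-4,-40,0],[-4,-40,0],[-4,-40,0],[-4,-40,0],[-4,-40,0],[-4,-40,0],[-4,-40,0],[-4,-40,0]]' --turn '[[0,0,-0.12],[0,0,-0.24],[0,0,-0.36],[0,0,-0.48],[0,0,-0.56],[0,0,-0.56],[0,0,-0.56],[0,0,-0.56]]'

```text
time_s: 11.85
position: [0.5123, -0.2496, 0.198]
tcp_rot: [[0.0, -0.138, 0.99], [-0.002, 0.99, 0.138], [-1.0, -0.002, -0.0]]
force: [0.3, 0.6, -0.4]
opening: 1.003
```

Run:
```python
from h import *
c=cap('wrist','w10');s=c['state'];print(s['position'],s['tcp_rot'],s['force'],s['moment'],s['opening'])
c=cap('top','t10');crop('t10',310,140,400,300,4,'c_t10')
crop('w10',220,100,420,250,4,'c_w10')
```

```text
[ 0.5122895  -0.24958115  0.19803846] [[ 5.79825785e-05 -1.37514366e-01  9.90499771e-01]
 [-1.80346490e-03  9.90498147e-01  1.37514247e-01]
 [-9.99998372e-01 -1.79430500e-03 -1.90570696e-04]] [ 0.31774436  0.59906957 -0.37984429] [-0.05430845 -0.09673564 -0.02009051] 1.0031538371461577
```

View pics/w10.png

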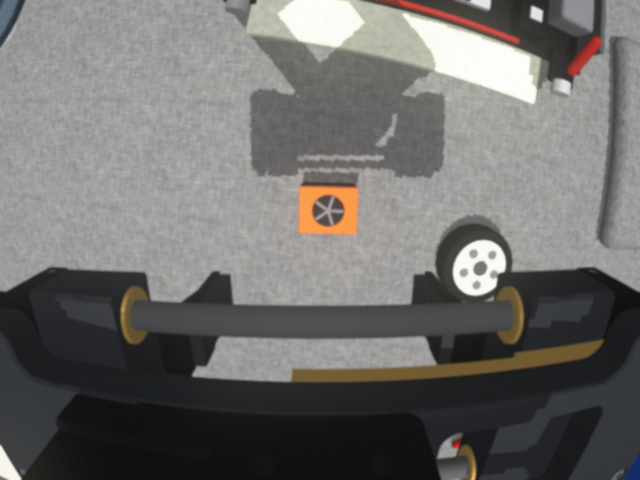

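View pics/c_w10.png

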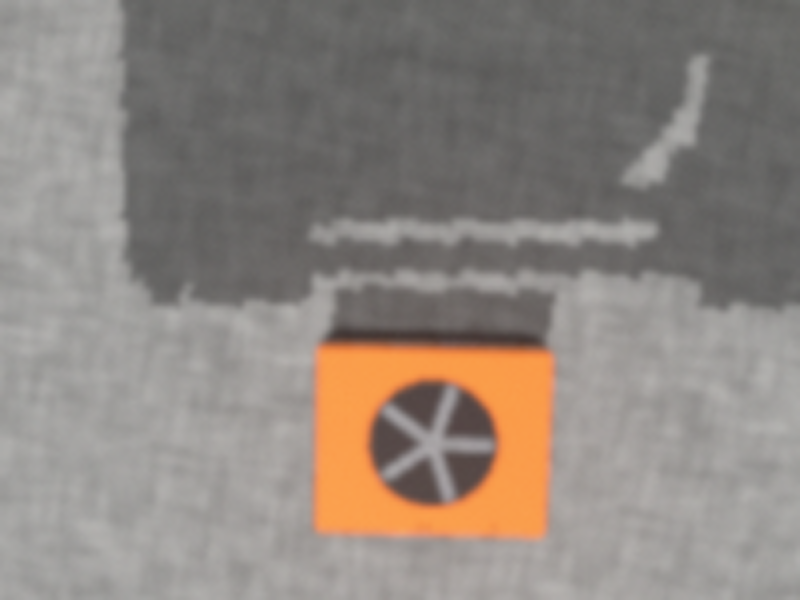

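View pics/c_t10.png

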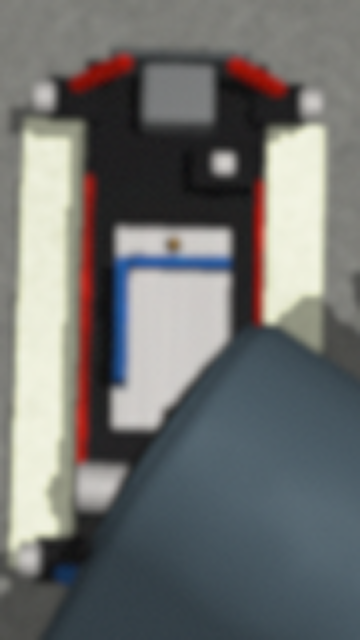

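Run:
```python
from h import *
c=load('w10');X=cloud(c)
for z in (.036,.038,.040):
    P=np.array([at_z(c,220+u/4-.375,100+v/4-.375,z)[:2] for u,v in[(315,344),(554,346),(548,536),(317,533)]])
    print(z,P.mean(0),[np.linalg.norm(P[i]-P[(i+1)%4]).round(4) for i in range(4)],[np.degrees(np.arctan2(*(b-a)[::-1])).round(2) for a,b in((P[0],P[1]),(P[3],P[2]),(P[3],P[0]),(P[2],P[1]))])
print(X[195:230,305:312,2].mean(),X[195:230,345:352,2].mean())
```

```text
0.036 [ 0.51773553 -0.23904763] [np.float64(0.0523), np.float64(0.043), np.float64(0.052), np.float64(0.0426)] [np.float64(7.51), np.float64(7.14), np.float64(97.76), np.float64(97.27)]
0.038 [ 0.51764937 -0.23868235] [np.float64(0.052), np.float64(0.0427), np.float64(0.0516), np.float64(0.0424)] [np.float64(7.51), np.float64(7.14), np.float64(97.76), np.float64(97.27)]
0.04 [ 0.51756321 -0.23831707] [np.float64(0.0517), np.float64(0.0424), np.float64(0.0513), np.float64(0.0421)] [np.float64(7.51), np.float64(7.14), np.float64(97.76), np.float64(97.27)]
0.036953456783381404 0.03711075464502641
```

Request:
send_rows --fingers '[1,1,1,1,1,1,1,1,1]' --dp '[[5.4,10.8,-30],[5.4,10.8,-65],[5.4,10.8,-100],[5.4,10.8,-130],[5.4,10.8,-155],[5.4,10.8,-172],[5.4,10.8,-180],[5.4,10.8,-181],[5.4,10.8,-181]]' --turn '[[0.002,0,-0.008],[0.002,0,-0.008],[0.002,0,-0.008],[0.002,0,-0.008],[0.002,0,-0.008],[0.002,0,-0.008],[0.002,0,-0.008],[0.002,0,-0.008],[0.002,0,-0.008]]'

```text
time_s: 12.7
position: [0.518, -0.2389, 0.0172]
tcp_rot: [[0.0, -0.129, 0.992], [0.0, 0.992, 0.129], [-1.0, 0.0, 0.0]]
force: [-1.2, -0.2, 0.0]
opening: 0.999
```

Run:
```python
from h import *
c=cap('wrist','w11');s=c['state'];print(s['position'],s['tcp_rot'],s['force'],s['moment'],s['opening'])
```

```text
[ 0.51801722 -0.23886543  0.01715242] [[ 2.22356264e-04 -1.29401147e-01  9.91592302e-01]
 [ 9.23801140e-05  9.91592325e-01  1.29401130e-01]
 [-9.99999971e-01  6.28302582e-05  2.32440858e-04]] [-1.20408021 -0.16463241  0.01822374] [ 0.01811753 -0.13176046 -0.03520626] 0.9986196782529506
```

View pics/w11.png

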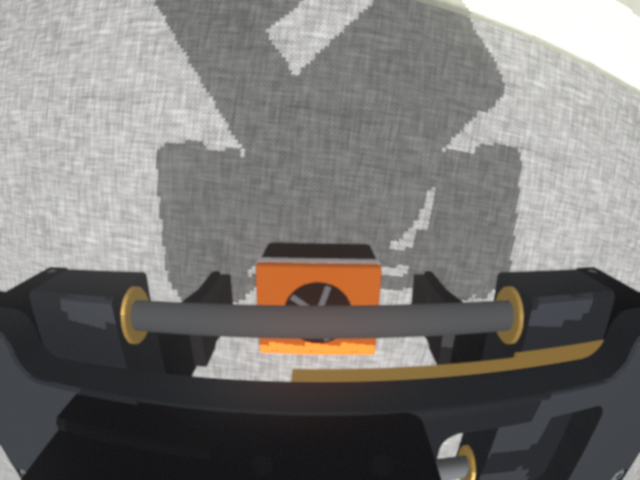

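Request:
send_rows --fingers '[0,0,0,0,0,0,0,0,0,0]' --dp '[[0,0,0],[0,0,0],[0,0,0],[0,0,0],[0,0,0],[0,0,0],[0,0,0],[0,0,0],[0,0,0],[0,0,0]]' --turn '[[0,0,0],[0,0,0],[0,0,0],[0,0,0],[0,0,0],[0,0,0],[0,0,0],[0,0,0],[0,0,0],[0,0,0]]'

```text
time_s: 13.58
position: [0.5181, -0.2392, 0.0181]
tcp_rot: [[0.001, -0.13, 0.992], [-0.001, 0.992, 0.13], [-1.0, -0.001, 0.001]]
force: [-2.2, -0.3, 5.2]
opening: 0.593
```

Request:
send_rows --fingers '[0,0,0,0,0,0,0,0]' --dp '[[0,0,4],[0,0,12],[0,0,40],[0,0,80],[0,0,115],[0,0,135],[0,0,140],[0,0,140]]' --turn '[[0,0,0],[0,0,0],[0,0,0],[0,0,0],[0,0,0],[0,0,0],[0,0,0],[0,0,0]]'

```text
time_s: 14.25
position: [0.5192, -0.2397, 0.16]
tcp_rot: [[0.005, -0.13, 0.992], [-0.003, 0.992, 0.13], [-1.0, -0.004, 0.004]]
force: [-0.8, 0.5, -1.3]
opening: 0.596
```

Run:
```python
from h import *
c=cap('wrist','w12');s=c['state'];print(s['position'],s['tcp_rot'],s['force'],s['moment'],s['opening'],s['joint_positions'])
c=cap('side','s12');crop('s12',200,120,400,270,4,'c_s12');c=cap('top','t12')
```

```text
[ 0.51918652 -0.23966312  0.15996882] [[ 0.00460287 -0.12969134  0.99154373]
 [-0.00314163  0.99154747  0.12970641]
 [-0.99998447 -0.00371209  0.00415652]] [-0.78530923  0.5418862  -1.33755781] [-0.01869752 -0.13543655  0.02364872] 0.5955196534894185 [-3.59765795e+01  3.06344036e+01  9.36036409e+01  1.12419215e-02
  5.54427899e+01 -4.34351805e+01]
```

View pics/w12.png

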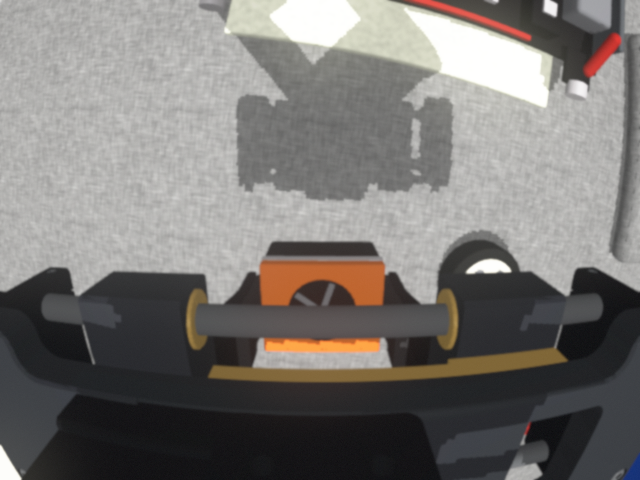

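View pics/c_s12.png

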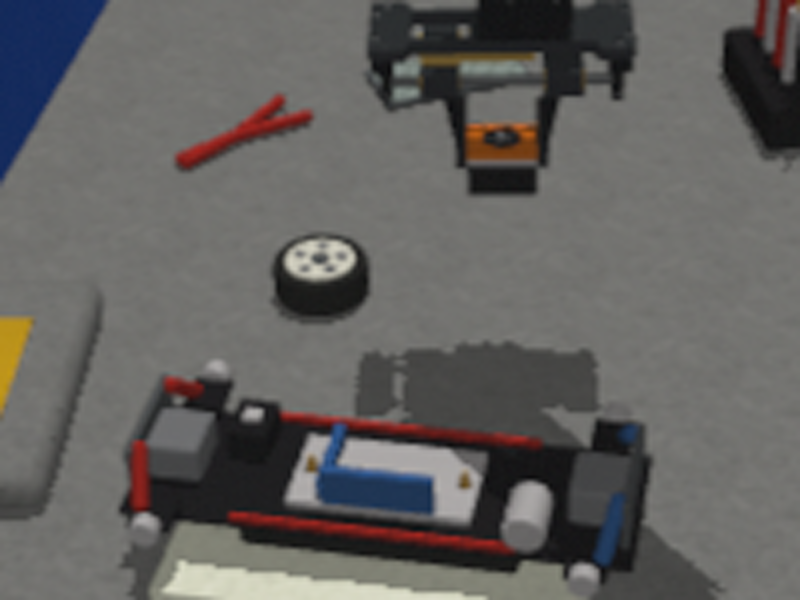

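Request:
send_rows --fingers '[0,0,0,0,0,0,0,0,0,0]' --dp '[[7,30,0],[14,65,0],[22,100,0],[30,135,0],[38,170,0],[46,205,0],[52,232,0],[56,248,-10],[56,248,-30],[56,248,-30]]' --turn '[[0,0,-0.02],[0,0,-0.04],[0,0,-0.07],[0,0,-0.1],[0,0,-0.13],[0,0,-0.16],[0.003,0.004,-0.179],[0.003,0.004,-0.179],[0.003,0.004,-0.179],[0.003,0.004,-0.179]]'

```text
time_s: 15.23
position: [0.5693, 0.0117, 0.1214]
tcp_rot: [[-0.016, 0.047, 0.999], [0.007, 0.999, -0.046], [-1.0, 0.006, -0.016]]
force: [-0.8, 0.1, -1.1]
opening: 0.593
```

Run:
```python
from h import *
c=cap('wrist','w13');s=c['state'];print(s['position'],s['tcp_rot'],s['force'],s['moment'],s['opening'])
c=cap('side','s13');crop('s13',200,120,400,270,4,'c_s13')
R=np.array(s['tcp_rot']);print('jaw',np.degrees(np.arctan2(R[1,2],R[0,2])))
```

```text
[0.56929866 0.01172417 0.1213926 ] [[-0.01600836  0.04653491  0.99878838]
 [ 0.00703247  0.99889692 -0.04642725]
 [-0.99984713  0.00628073 -0.01631795]] [-0.82688909  0.06307803 -1.05344559] [-0.07227625 -0.0859391   0.00054806] 0.5930395962278412
jaw -2.661396797157944
```

View pics/w13.png

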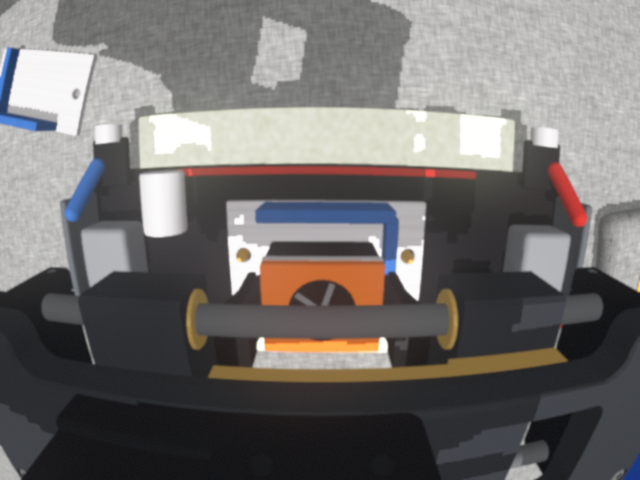

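View pics/c_s13.png

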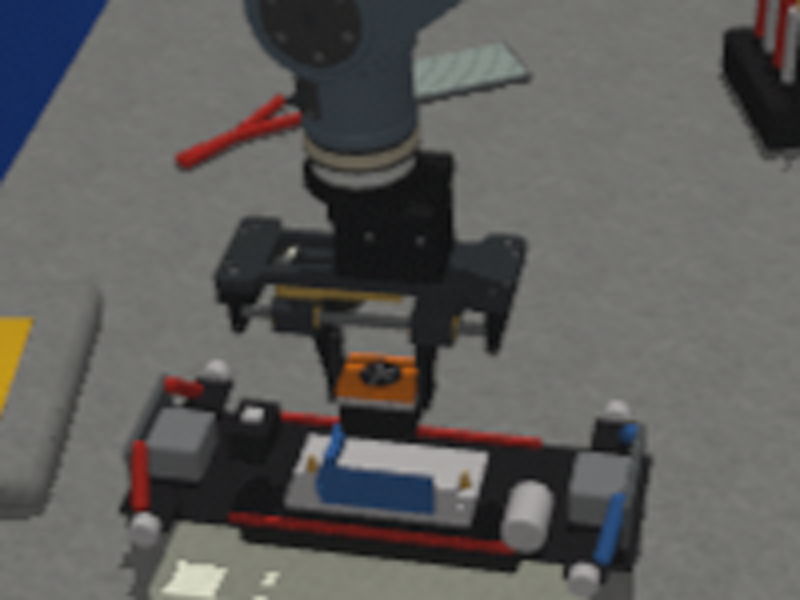

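Request:
send_rows --fingers '[0,0,0,0,0,0,0]' --dp '[[5.7,-3.3,-5],[5.7,-3.3,-15],[5.7,-3.3,-25],[5.7,-3.3,-31],[5.7,-3.3,-31],[5.7,-3.3,-31],[5.7,-3.3,-31]]' --turn '[[-0.007,-0.016,-0.002],[-0.007,-0.016,-0.002],[-0.007,-0.016,-0.002],[-0.007,-0.016,-0.002],[-0.007,-0.016,-0.002],[-0.007,-0.016,-0.002],[-0.007,-0.016,-0.002]]'

```text
time_s: 15.92
position: [0.577, 0.0066, 0.0932]
tcp_rot: [[0.005, 0.051, 0.999], [-0.001, 0.999, -0.051], [-1.0, -0.001, 0.005]]
force: [0.1, -0.0, -1.4]
opening: 0.593
```

Run:
```python
from h import *
c=cap('wrist','w14');s=c['state'];print(s['position'],s['tcp_rot'],s['force'],s['moment'],s['opening'])
R=np.array(s['tcp_rot']);print('jaw',np.degrees(np.arctan2(R[1,2],R[0,2])))
crop('w14',210,180,430,370,3.6,'c_w14')
# predicted vs. seen: tray wall features
t=np.array([.5711,.0086]);a=np.radians(-2.82);Q=np.array([[np.cos(a),-np.sin(a)],[np.sin(a),np.cos(a)]])
for n,p in dict(side_a=(-.04,.028,.080),side_b=(.037,.028,.080),end_in=(.037,.028,.064),hr=(-.055,0,.05),hf=(.055,0,.05)).items():
    q=[*(t+Q@p[:2]),p[2]];u,v=proj(c,q);print(n,round((u-210)*3.6),round((v-180)*3.6))
```

```text
[0.57697523 0.00660557 0.09324716] [[ 4.97195784e-03  5.10564269e-02  9.98683394e-01]
 [-7.86762452e-04  9.98695628e-01 -5.10531355e-02]
 [-9.99987330e-01 -5.31892558e-04  5.00564184e-03]] [ 0.08817838 -0.03870665 -1.38350754] [-0.04888949 -0.10457433  0.00125807] 0.5933790852460233
jaw -2.926438071621909
side_a 56 168
side_b 621 166
end_in 604 141
hr 25 293
hf 692 291
```

View pics/c_w14.png

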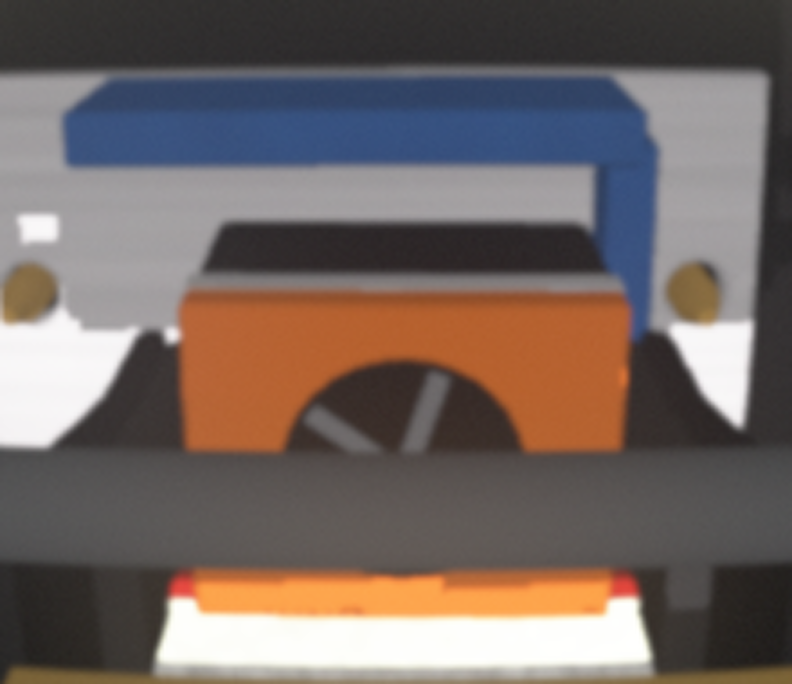

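Request:
send_rows --fingers '[0,0,0,0,0,0,0,0]' --dp '[[-1,0,-5],[-1,0,-11],[-1,0,-17],[-1,0,-21],[-1,0,-23],[-1,0,-23],[-1,0,-23],[-1,0,-23]]' --turn '[[0.001,0.005,0.001],[0.001,0.005,0.001],[0.001,0.005,0.001],[0.001,0.005,0.001],[0.001,0.005,0.001],[0.001,0.005,0.001],[0.001,0.005,0.001],[0.001,0.005,0.001]]'

```text
time_s: 16.63
position: [0.5763, 0.0066, 0.0705]
tcp_rot: [[0.001, 0.05, 0.999], [0.0, 0.999, -0.05], [-1.0, 0.0, 0.001]]
force: [-0.5, -0.5, -1.4]
opening: 0.596
```

```bash
cat > st.py <<'E'
from h import *
s=bot.read_state();R=np.array(s['tcp_rot']);print(s['time_s'],s['position'].round(5),'x',R[:,0].round(4),'jaw',np.degrees(np.arctan2(R[1,2],R[0,2])).round(2),'F',s['force'].round(1),'M',s['moment'].round(2),s['opening'].round(3))
E
python3 st.py
```

```text
Traceback (most recent call last):
  File "st.py", line 2, in <module>
    s=bot.read_state();R=np.array(s['tcp_rot']);print(s['time_s'],s['position'].round(5),'x',R[:,0].round(4),'jaw',np.degrees(np.arctan2(R[1,2],R[0,2])).round(2),'F',s['force'].round(1),'M',s['moment'].round(2),s['opening'].round(3))
                                                                                                                                                                                                                   ^^^^^^^^^^^^^^^^^^
AttributeError: 'float' object has no attribute 'round'
```

```bash
sed -i "s/s\['opening'\].round(3)/round(float(s['opening']),3)/" st.py; python3 st.py
```

```text
16.6333 [0.57633 0.00661 0.07054] x [ 8.e-04  1.e-04 -1.e+00] jaw -2.86 F [-0.5 -0.5 -1.4] M [ 0.   -0.07 -0.  ] 0.596
```

Request:
send_rows --fingers '[0,0,0,0,0,0]' --dp '[[0,0,-1],[0,0,-2],[0,0,-3],[0,0,-3],[0,0,-3],[0,0,-3]]' --turn '[[0,0.001,0],[0,0.001,0],[0,0.001,0],[0,0.001,0],[0,0.001,0],[0,0.001,0]]'

```text
time_s: 17.13
position: [0.5766, 0.0066, 0.0681]
tcp_rot: [[0.001, 0.05, 0.999], [-0.0, 0.999, -0.05], [-1.0, -0.0, 0.001]]
force: [-1.1, -0.4, 5.3]
opening: 0.591
```

```bash
python3 st.py;  python3 - <<'E'
from h import *
c=cap('side','s15');crop('s15',240,180,380,280,5,'c_s15')
E
```

```text
17.1333 [0.57659 0.0066  0.0681 ] x [ 5.e-04 -1.e-04 -1.e+00] jaw -2.86 F [-1.1 -0.4  5.3] M [-0.02  0.17 -0.02] 0.591
```

View pics/c_s15.png

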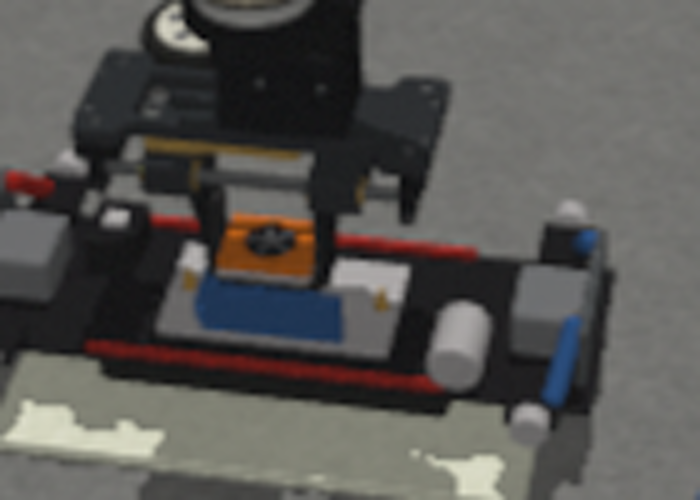

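Request:
send_rows --fingers '[0,0,0,0,0,0]' --dp '[[1.1,2,0],[2.2,4,0],[3.3,6,0],[4.2,7.3,0],[4.2,7.3,0],[4.2,7.3,0]]' --turn '[[0,0,0],[0,0,0],[0,0,0],[0,0,0],[0,0,0],[0,0,0]]'

```text
time_s: 17.68
position: [0.5809, 0.014, 0.0681]
tcp_rot: [[0.001, 0.05, 0.999], [-0.0, 0.999, -0.05], [-1.0, -0.0, 0.001]]
force: [-0.5, -1.2, 2.9]
opening: 0.592
```

```bash
python3 st.py;  python3 - <<'E'
from h import *
c=cap('wrist','w16');crop('w16',210,180,430,370,3.6,'c_w16')
E
```

```text
17.6833 [0.58086 0.01397 0.06811] x [ 6.e-04 -1.e-04 -1.e+00] jaw -2.85 F [-0.5 -1.2  2.9] M [-0.25  0.17 -0.02] 0.592
```

View pics/c_w16.png

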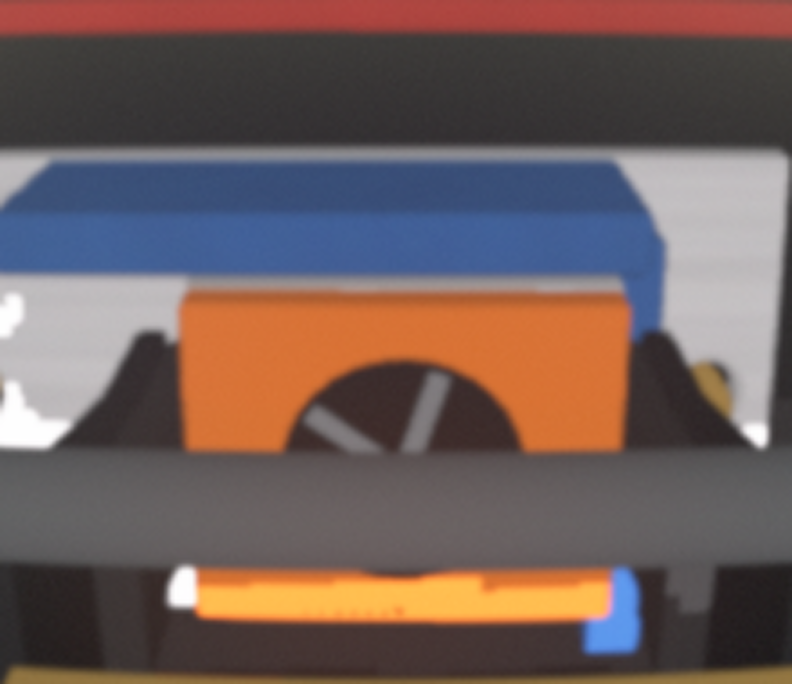

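Request:
send_rows --fingers '[0,0,0,0,0,0]' --dp '[[0,0.5,0],[0.1,1.0,0],[0.1,1.5,0],[0.1,2,0],[0.1,2,0],[0.1,2,0]]' --turn '[[0,0,0],[0,0,0],[0,0,0],[0,0,0],[0,0,0],[0,0,0]]'

```text
time_s: 18.23
position: [0.5813, 0.0154, 0.0681]
tcp_rot: [[0.001, 0.049, 0.999], [-0.001, 0.999, -0.049], [-1.0, -0.001, 0.001]]
force: [-0.2, -5.1, 2.0]
opening: 0.594
```

```bash
python3 st.py
```

```text
18.2333 [0.58127 0.01537 0.06812] x [ 0.0012 -0.001  -1.    ] jaw -2.82 F [-0.2 -5.1  2. ] M [-0.88  0.15  0.09] 0.594
```

Request:
send_rows --fingers '[0,0,0,0,0,0,0]' --dp '[[0.4,0.9,-0.2],[0.8,1.1,-0.2],[1.2,1.1,-0.2],[1.6,1.1,-0.2],[1.9,1.1,-0.2],[1.9,1.1,-0.2],[1.9,1.1,-0.2]]' --turn '[[0,0,0],[0,0,0],[0,0,0],[0,0,0],[0,0,0],[0,0,0],[0,0,0]]'

```text
time_s: 18.82
position: [0.5813, 0.0154, 0.0681]
tcp_rot: [[-0.003, 0.048, 0.999], [-0.003, 0.999, -0.048], [-1.0, -0.003, -0.002]]
force: [-5.2, -6.8, 6.5]
opening: 0.594
```

```bash
python3 st.py;  python3 - <<'E'
from h import *
c=cap('wrist','w17');crop('w17',210,180,430,370,3.6,'c_w17')
E
```

```text
18.8167 [0.58134 0.01545 0.06813] x [-0.0026 -0.0025 -1.    ] jaw -2.77 F [-5.2 -6.8  6.5] M [-1.22  0.65  0.07] 0.594
```

View pics/c_w17.png

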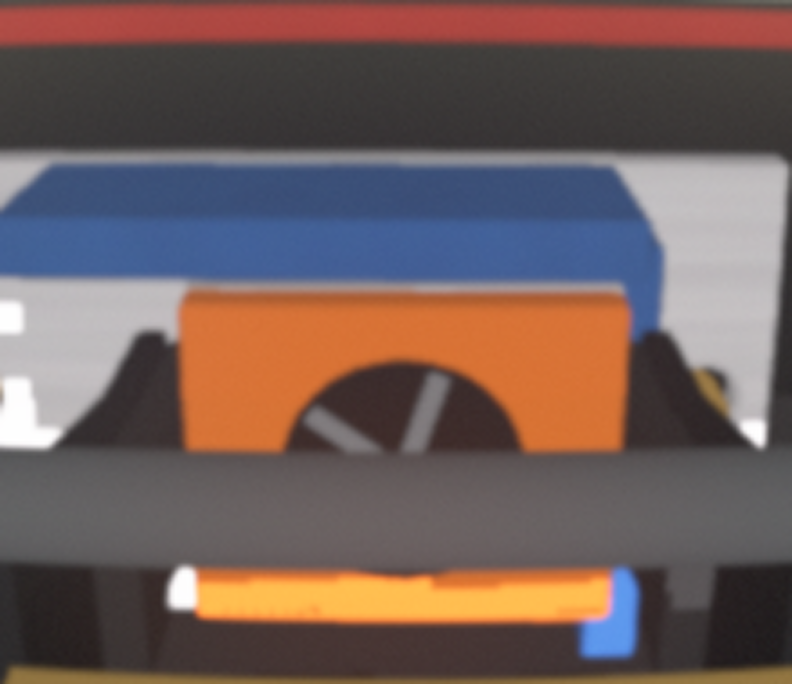

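Run:
```python
from h import *
for n in ('w13','w14','w16','w17'):
    c=load(n);im=c['img'].astype(int);B,G,R=im[...,0],im[...,1],im[...,2]
    def fit(mask,cols,last=True):
        p=[]
        for u in cols:
            r=np.where(mask[150:290,u])[0]
            if len(r): p.append((u,150+(r[-1] if last else r[0])))
        p=np.array(p);k=np.polyfit(p[:,0],p[:,1],1);return np.degrees(np.arctan(k[0])).round(2),np.polyval(k,320).round(1),len(p)
    blue=(B>R+40);red=(R>120)&(R>B+60)&(R>G+60)
    o=(R>G+60)&(R>120);o2=o.copy();o2[:235]=False
    r2=red.copy();r2[230:]=False
    s=c['state'];Rt=np.array(s['tcp_rot']);print(n,'wall lower',fit(blue,range(265,372)),'red lower',fit(r2,range(230,420)),'esc top',fit(o2,range(265,380),False),'jaw',np.degrees(np.arctan2(Rt[1,2],Rt[0,2])).round(2))
```

```text
w13 wall lower (np.float64(0.0), np.float64(222.0), 107) red lower (np.float64(0.53), np.float64(173.3), 190) esc top (np.float64(0.0), np.float64(262.0), 115) jaw -2.66
w14 wall lower (np.float64(-0.67), np.float64(224.3), 107) red lower (np.float64(0.2), np.float64(168.3), 190) esc top (np.float64(0.09), np.float64(262.0), 115) jaw -2.93
w16 wall lower (np.float64(-0.0), np.float64(255.0), 107) red lower (np.float64(0.25), np.float64(187.9), 190) esc top (np.float64(0.68), np.float64(261.6), 115) jaw -2.85
w17 wall lower (np.float64(0.03), np.float64(257.0), 107) red lower (np.float64(0.43), np.float64(190.6), 190) esc top (np.float64(0.15), np.float64(261.9), 115) jaw -2.77
```

Request:
send_rows --fingers '[0,0,0,0,0,0,0]' --dp '[[2,1.2,0],[2.5,1.3,0],[3,1.4,0],[3.5,1.5,0],[3.5,1.5,0],[3.5,1.5,0],[3.5,1.5,0]]' --turn '[[0,0,0],[0,0,0],[0,0,0],[0,0,0],[0,0,0],[0,0,0],[0,0,0]]'

```text
time_s: 19.45
position: [0.5815, 0.0155, 0.0683]
tcp_rot: [[-0.01, 0.047, 0.999], [-0.005, 0.999, -0.047], [-1.0, -0.005, -0.009]]
force: [-7.7, -9.2, 8.0]
opening: 0.598
```

```bash
python3 st.py;  python3 - <<'E'
from h import *
c=cap('wrist','w18');crop('w18',210,180,430,370,3.6,'c_w18')
c=cap('side','s18');crop('s18',240,180,380,280,5,'c_s18')
E
```

```text
19.45 [0.58154 0.01548 0.06833] x [-0.0096 -0.0046 -0.9999] jaw -2.71 F [-7.7 -9.2  8. ] M [-1.55  1.05 -0.01] 0.598
```

View pics/c_w18.png

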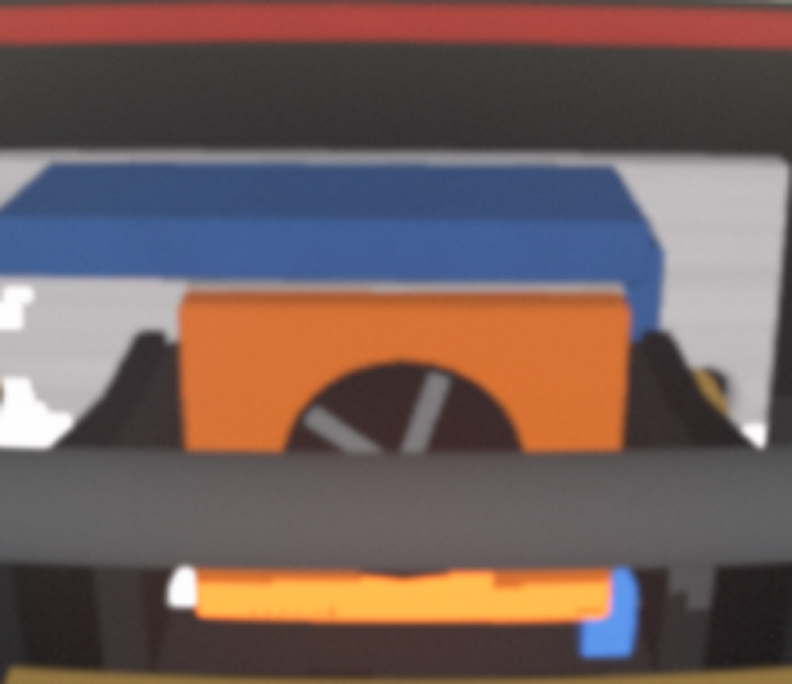

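View pics/c_s18.png

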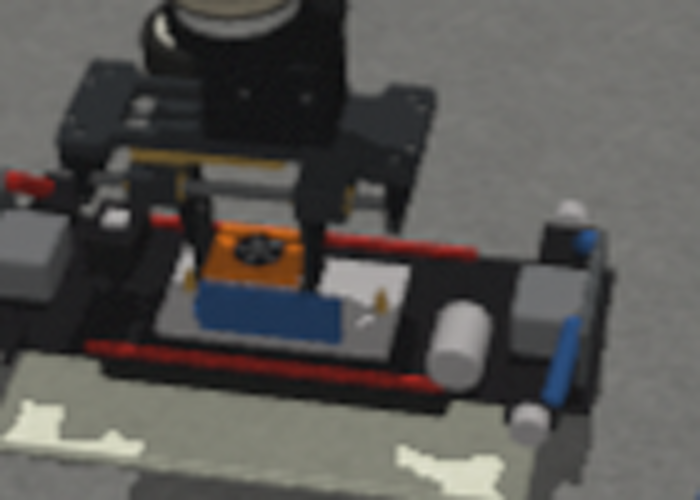

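Request:
send_rows --fingers '[0,0,0,0,0]' --dp '[[0,-0.4,0.2],[0,-0.4,0.2],[0,-0.4,0.2],[0,-0.4,0.2],[0,-0.4,0.2]]' --turn '[[0.004,-0.009,0],[0.004,-0.009,0],[0.004,-0.009,0],[0.004,-0.009,0],[0.004,-0.009,0]]'

```text
time_s: 19.97
position: [0.5804, 0.0154, 0.0682]
tcp_rot: [[-0.003, 0.047, 0.999], [-0.0, 0.999, -0.047], [-1.0, -0.0, -0.003]]
force: [-4.3, -2.6, 2.2]
opening: 0.594
```

```bash
python3 st.py
```

```text
19.9667 [0.58041 0.0154  0.06816] x [-3.3e-03 -3.0e-04 -1.0e+00] jaw -2.69 F [-4.3 -2.6  2.2] M [-0.48  0.59 -0.01] 0.594
```

Request:
send_rows --fingers '[0,0,0,0,0,0,0,0]' --dp '[[1.5,0.5,0],[2,0.8,0],[2.5,1.1,0],[2.8,1.1,0],[2.8,1.1,0],[2.8,1.1,0],[2.8,1.1,0],[2.8,1.1,0]]' --turn '[[0,-0.006,0],[0.001,-0.008,0],[0.002,-0.01,0],[0.002,-0.012,0],[0.002,-0.012,0],[0.002,-0.012,0],[0.002,-0.012,0],[0.002,-0.012,0]]'

```text
time_s: 20.63
position: [0.5806, 0.0155, 0.0681]
tcp_rot: [[0.002, 0.046, 0.999], [0.0, 0.999, -0.046], [-1.0, 0.0, 0.002]]
force: [-7.1, -5.8, 7.2]
opening: 0.592
```

```bash
python3 st.py
```

```text
20.6333 [0.58059 0.01549 0.0681 ] x [ 2.4e-03  1.0e-04 -1.0e+00] jaw -2.62 F [-7.1 -5.8  7.2] M [-1.24  1.52 -0.09] 0.592
```

Request:
send_rows --fingers '[0,0,0,0,0,0,0,0,0,0]' --dp '[[3,1.2,0.1],[3.3,1.5,0.2],[3.6,1.8,0.2],[3.8,2,0.2],[3.8,2,0.2],[3.8,2,0.2],[3.8,2,0.2],[3.8,2,0.2],[3.8,2,0.2],[3.8,2,0.2]]' --turn '[[0.002,-0.009,0],[0.003,-0.01,0],[0.003,-0.01,0],[0.003,-0.01,0],[0.003,-0.01,0],[0.003,-0.01,0],[0.003,-0.01,0],[0.003,-0.01,0],[0.003,-0.01,0],[0.003,-0.01,0]]'

```text
time_s: 21.47
position: [0.5806, 0.0156, 0.0681]
tcp_rot: [[0.004, 0.044, 0.999], [0.0, 0.999, -0.044], [-1.0, 0.0, 0.004]]
force: [-8.3, -10.5, 6.7]
opening: 0.591
```

```bash
python3 st.py;  python3 - <<'E'
from h import *
c=cap('wrist','w20');crop('w20',210,180,430,370,3.6,'c_w20')
c=cap('side','s20');crop('s20',240,180,380,280,5,'c_s20')
c=cap('top','t20');crop('t20',300,140,410,300,4,'c_t20')
E
python3 st.py
```

```text
21.4667 [0.58064 0.0156  0.06815] x [ 3.6e-03  3.0e-04 -1.0e+00] jaw -2.54 F [ -8.3 -10.5   6.7] M [-1.82  1.89 -0.22] 0.591
21.6167 [0.58061 0.0156  0.06814] x [ 3.6e-03  3.0e-04 -1.0e+00] jaw -2.53 F [ -9.8 -10.3   7.6] M [-1.85  1.89 -0.18] 0.597
```

View pics/c_w20.png

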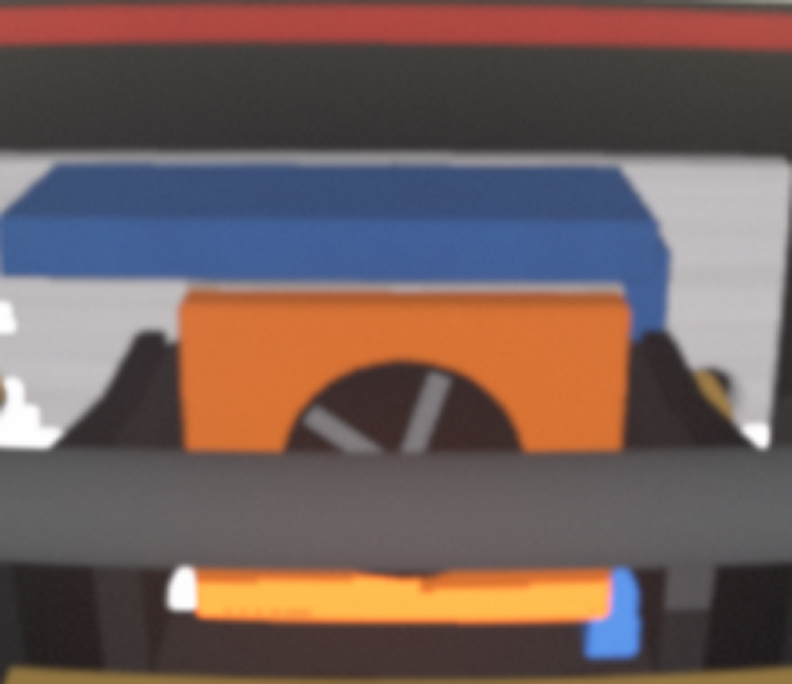

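View pics/c_s20.png

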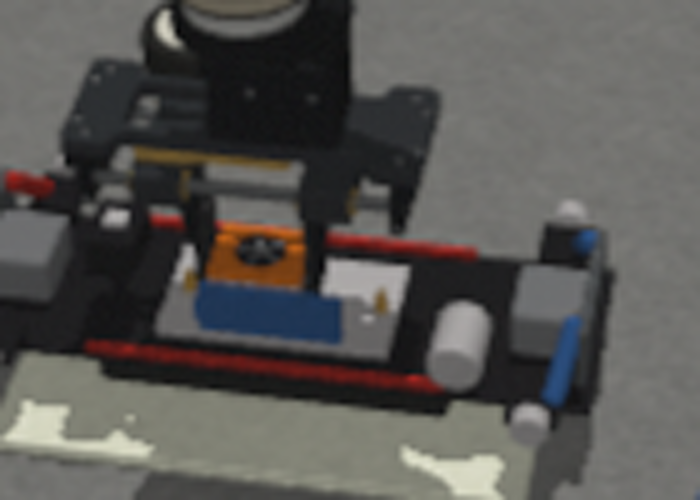

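View pics/c_t20.png

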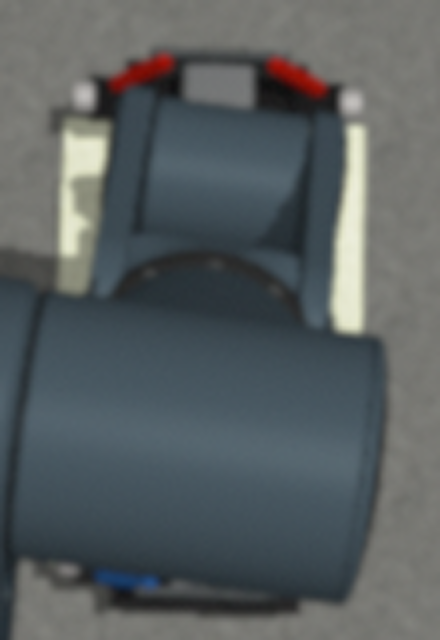

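Run:
```python
from h import *
crop('w20',360,320,400,370,14,'c_w20b');crop('w20',355,240,405,290,12,'c_w20c')
for n in('w14','w16','w18','w20'):
    c=load(n);R,o=pose(c)
    f=lambda u,v,z:at_z(c,u,v,z)
    im=c['img'].astype(int)
    for r in (344,348,352,356,360):
        print(n,r,[tuple(im[r,u]) for u in range(366,386,2)]) if n=='w20' else 0
```

```text
w20 344 [(np.int64(80), np.int64(189), np.int64(255)), (np.int64(80), np.int64(189), np.int64(255)), (np.int64(81), np.int64(190), np.int64(255)), (np.int64(81), np.int64(190), np.int64(255)), (np.int64(81), np.int64(189), np.int64(255)), (np.int64(82), np.int64(189), np.int64(255)), (np.int64(119), np.int64(174), np.int64(254)), (np.int64(221), np.int64(151), np.int64(161)), (np.int64(237), np.int64(152), np.int64(94)), (np.int64(237), np.int64(152), np.int64(93))]
w20 348 [(np.int64(79), np.int64(189), np.int64(255)), (np.int64(83), np.int64(192), np.int64(255)), (np.int64(81), np.int64(191), np.int64(255)), (np.int64(80), np.int64(189), np.int64(255)), (np.int64(80), np.int64(185), np.int64(255)), (np.int64(80), np.int64(187), np.int64(255)), (np.int64(137), np.int64(168), np.int64(252)), (np.int64(230), np.int64(154), np.int64(144)), (np.int64(237), np.int64(153), np.int64(95)), (np.int64(236), np.int64(152), np.int64(94))]
w20 352 [(np.int64(59), np.int64(111), np.int64(204)), (np.int64(61), np.int64(109), np.int64(199)), (np.int64(79), np.int64(109), np.int64(192)), (np.int64(1
[... 538 characters left out ...]
64(88)), (np.int64(235), np.int64(151), np.int64(92)), (np.int64(236), np.int64(151), np.int64(93)), (np.int64(237), np.int64(151), np.int64(94)), (np.int64(236), np.int64(151), np.int64(93)), (np.int64(236), np.int64(152), np.int64(93))]
w20 360 [(np.int64(53), np.int64(53), np.int64(65)), (np.int64(53), np.int64(53), np.int64(65)), (np.int64(60), np.int64(54), np.int64(64)), (np.int64(147), np.int64(94), np.int64(72)), (np.int64(225), np.int64(140), np.int64(87)), (np.int64(234), np.int64(149), np.int64(92)), (np.int64(234), np.int64(150), np.int64(94)), (np.int64(233), np.int64(147), np.int64(92)), (np.int64(233), np.int64(148), np.int64(92)), (np.int64(231), np.int64(147), np.int64(90))]
```

View pics/c_w20b.png

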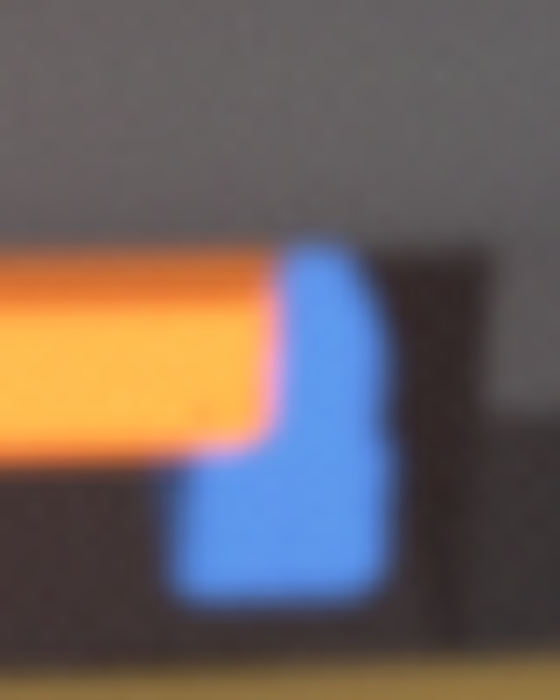

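View pics/c_w20c.png

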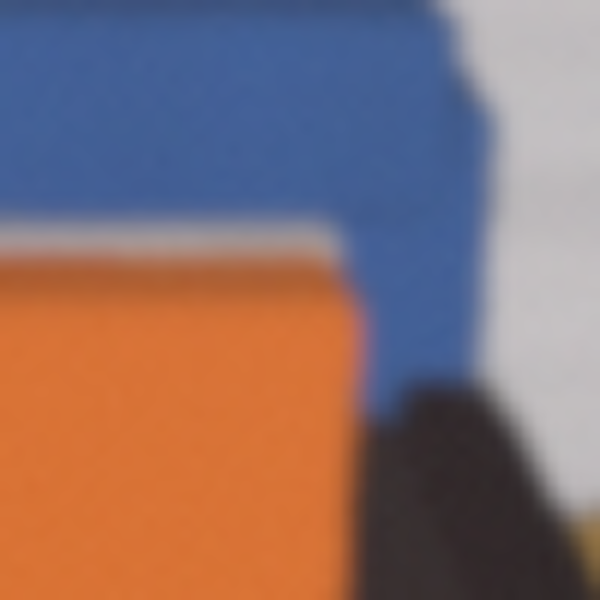

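Run:
```python
from h import *
a=np.radians(-2.82);ex=np.array([np.cos(a),np.sin(a)]);ey=np.array([-np.sin(a),np.cos(a)])
c=load('w20');p=np.array(c['state']['position'])[:2]
for n,(u,v,z) in dict(end_in=(372.0,359,.064),esc_right=(378.8,347,.088),end_out=(387.5,358,.064),side_in=(330,257.8,.080),esc_top_edge=(330,261.3,.088),escR_up=(385.3,270,.088)).items():
    q=at_z(c,u,v,z)[:2]-p;print(n,'rel TCP: x %.1f y %.1f mm'%(q@ex*1e3,q@ey*1e3))
```

```text
end_in rel TCP: x 28.1 y -39.9 mm
esc_right rel TCP: x 26.7 y -17.6 mm
end_out rel TCP: x 36.4 y -39.5 mm
side_in rel TCP: x 4.6 y 21.8 mm
esc_top_edge rel TCP: x 4.4 y 22.9 mm
escR_up rel TCP: x 27.1 y 19.1 mm
```

Request:
send_rows --fingers '[0,0,0,0,0,0,0,0]' --dp '[[2,-1.2,0.6],[2,-1.2,0.6],[2.5,-1.2,0.6],[3,-1.2,0.6],[3.5,-1.2,0.6],[3.5,-1.2,0.6],[3.5,-1.2,0.6],[3.5,-1.2,0.6]]' --turn '[[0,-0.01,0],[0,-0.01,0],[0,-0.01,0],[0,-0.01,0],[0,-0.01,0],[0,-0.01,0],[0,-0.01,0],[0,-0.01,0]]'

```text
time_s: 22.28
position: [0.5819, 0.0146, 0.0683]
tcp_rot: [[0.008, 0.044, 0.999], [0.0, 0.999, -0.044], [-1.0, 0.001, 0.008]]
force: [-6.0, -3.4, 3.0]
opening: 0.594
```

```bash
python3 st.py
```

```text
22.2833 [0.58195 0.01462 0.06828] x [ 8.3e-03  4.0e-04 -1.0e+00] jaw -2.5 F [-6.  -3.4  3. ] M [-0.75  1.19 -0.16] 0.594
```

Request:
send_rows --fingers '[0,0,0,0,0,0,0,0]' --dp '[[1.5,-0.8,0.4],[2,-0.8,0.8],[2,-0.8,0.8],[2,-0.8,0.8],[2,-0.8,0.8],[2,-0.8,0.8],[2,-0.8,0.8],[2,-0.8,0.8]]' --turn '[[0,0.002,0],[0,0.002,0],[0,0.002,0],[0,0.002,0],[0,0.002,0],[0,0.002,0],[0,0.002,0],[0,0.002,0]]'

```text
time_s: 22.95
position: [0.582, 0.0147, 0.0683]
tcp_rot: [[0.002, 0.043, 0.999], [0.001, 0.999, -0.043], [-1.0, 0.001, 0.002]]
force: [-4.7, -0.9, 0.4]
opening: 0.596
```

```bash
python3 st.py;  python3 - <<'E'
from h import *
c=cap('wrist','w22');crop('w22',210,180,430,370,3.6,'c_w22')
E
```

```text
22.95 [0.58202 0.0147  0.06828] x [ 0.0016  0.0014 -1.    ] jaw -2.48 F [-4.7 -0.9  0.4] M [-0.26  0.95 -0.12] 0.596
```

View pics/c_w22.png

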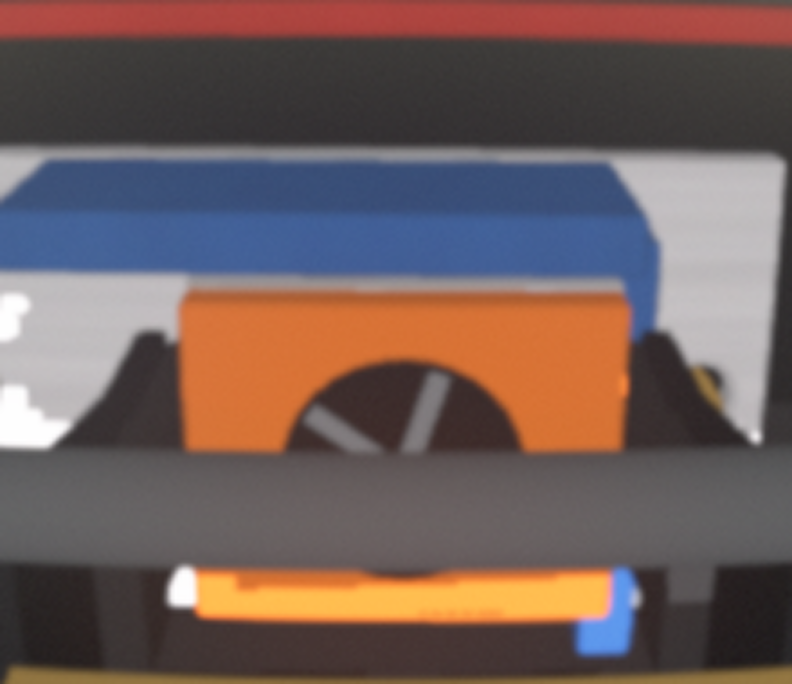

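Request:
send_rows --fingers '[0,0,0,0,0,0,0,0]' --dp '[[2,0.5,0.5],[2,1,0.5],[2,1.5,0.5],[2,2,0.5],[2,2,0.5],[2,2,0.5],[2,2,0.5],[2,2,0.5]]' --turn '[[0.001,-0.002,0],[0.001,-0.002,0],[0.001,-0.002,0],[0.001,-0.002,0],[0.001,-0.002,0],[0.001,-0.002,0],[0.001,-0.002,0],[0.001,-0.002,0]]'

```text
time_s: 23.67
position: [0.5821, 0.0152, 0.0682]
tcp_rot: [[-0.001, 0.043, 0.999], [0.0, 0.999, -0.043], [-1.0, 0.0, -0.001]]
force: [-6.3, -8.0, 1.9]
opening: 0.596
```

```bash
python3 st.py
```

```text
23.6667 [0.58214 0.01525 0.06819] x [-1.2e-03  2.0e-04 -1.0e+00] jaw -2.44 F [-6.3 -8.   1.9] M [-1.47  1.11 -0.23] 0.596
```

```bash
cat > ang.py <<'E'
from h import *
import sys
def edges(c):
    im=cv2.GaussianBlur(c['img'],(3,3),0).astype(float);out={}
    def line(sig,cols,r0,r1,z,sign):
        P=[]
        for u in cols:
            g=np.diff(sig[r0:r1,u])*sign;k=int(np.argmax(g))
            if 0<k<len(g)-1:
                d=g[k-1]-2*g[k]+g[k+1];k=k+(0.5*(g[k-1]-g[k+1])/d if d else 0)
            P.append(at_z(c,u,r0+k+.5,z)[:2])
        P=np.array(P);m=P.mean(0)
        for _ in range(3):
            s=np.polyfit(P[:,0]-m[0],P[:,1]-m[1],1);r=abs(P[:,1]-m[1]-np.polyval(s,P[:,0]-m[0]));P=P[r<=max(np.median(r)*3,3e-4)]
        return np.degrees(np.arctan(s[0])).round(2),(m+[0,s[1]]).round(4),len(P)
    B,R=im[...,0],im[...,2]
    bl=B-R
    out['wall_in(bottom edge, z.08)']=line(bl,range(266,376),248,264,.080,-1)
    out['esc_top(z.088)']=line(R-B,range(268,378),256,268,.088,1)
    out['red']=line(R-im[...,1],range(240,400),180,200,.05,-1)
    return out
n=sys.argv[1]
c=load(n) if len(sys.argv)<3 else cap('wrist',n)
for k,v in edges(c).items(): print(k,v)
E
for n in w17 w20 w22; do echo $n; python3 ang.py $n; done; python3 ang.py w23 1; python3 st.py
```

```text
w17
wall_in(bottom edge, z.08) (np.float64(-3.1), array([0.5831, 0.0361]), 107)
esc_top(z.088) (np.float64(-3.09), array([0.5841, 0.0387]), 109)
red (np.float64(-3.12), array([0.5837, 0.0614]), 160)
w20
wall_in(bottom edge, z.08) (np.float64(-2.94), array([0.5823, 0.0361]), 105)
esc_top(z.088) (np.float64(-2.93), array([0.5832, 0.0387]), 107)
red (np.float64(-3.07), array([0.5829, 0.0615]), 160)
w22
wall_in(bottom edge, z.08) (np.float64(-3.02), array([0.5836, 0.0352]), 110)
esc_top(z.088) (np.float64(-3.02), array([0.5846, 0.0377]), 110)
red (np.float64(-3.03), array([0.5843, 0.0614]), 160)
wall_in(bottom edge, z.08) (np.float64(-3.02), array([0.5838, 0.0358]), 110)
esc_top(z.088) (np.float64(-2.99), array([0.5847, 0.0384]), 110)
red (np.float64(-3.07), array([0.5843, 0.0614]), 160)
23.7167 [0.58214 0.01526 0.06818] x [-1.2e-03  2.0e-04 -1.0e+00] jaw -2.44 F [-6.2 -8.2  0.8] M [-1.48  1.1  -0.23] 0.594
```

Request:
send_rows --fingers '[0,0,0,0,0,0,0,0]' --dp '[[2.3,2,0.4],[2.6,2,0.4],[3,2.1,0.4],[3.5,2.1,0.4],[3.5,2.1,0.4],[3.5,2.1,0.4],[3.5,2.1,0.4],[3.5,2.1,0.4]]' --turn '[[0.001,-0.004,0],[0.001,-0.005,0],[0.001,-0.006,0],[0.001,-0.006,0],[0.001,-0.006,0],[0.001,-0.006,0],[0.001,-0.006,0],[0.001,-0.006,0]]'

```text
time_s: 24.38
position: [0.5822, 0.0153, 0.0682]
tcp_rot: [[-0.003, 0.041, 0.999], [-0.002, 0.999, -0.041], [-1.0, -0.002, -0.003]]
force: [-10.7, -10.6, 5.3]
opening: 0.592
```

```bash
python3 st.py; python3 ang.py w24 1; python3 st.py;  python3 - <<'E'
from h import *
crop('w24',210,180,430,370,3.6,'c_w24')
E
```

```text
24.3833 [0.58218 0.01527 0.06823] x [-0.0034 -0.002  -1.    ] jaw -2.37 F [-10.7 -10.6   5.3] M [-1.89  1.58 -0.32] 0.592
wall_in(bottom edge, z.08) (np.float64(-2.71), array([0.5838, 0.0358]), 110)
esc_top(z.088) (np.float64(-2.66), array([0.5848, 0.0384]), 110)
red (np.float64(-3.08), array([0.5842, 0.0614]), 160)
24.4333 [0.58219 0.01529 0.06824] x [-0.0034 -0.002  -1.    ] jaw -2.38 F [-10.1 -10.8   5.6] M [-1.92  1.69 -0.31] 0.596
```

View pics/c_w24.png

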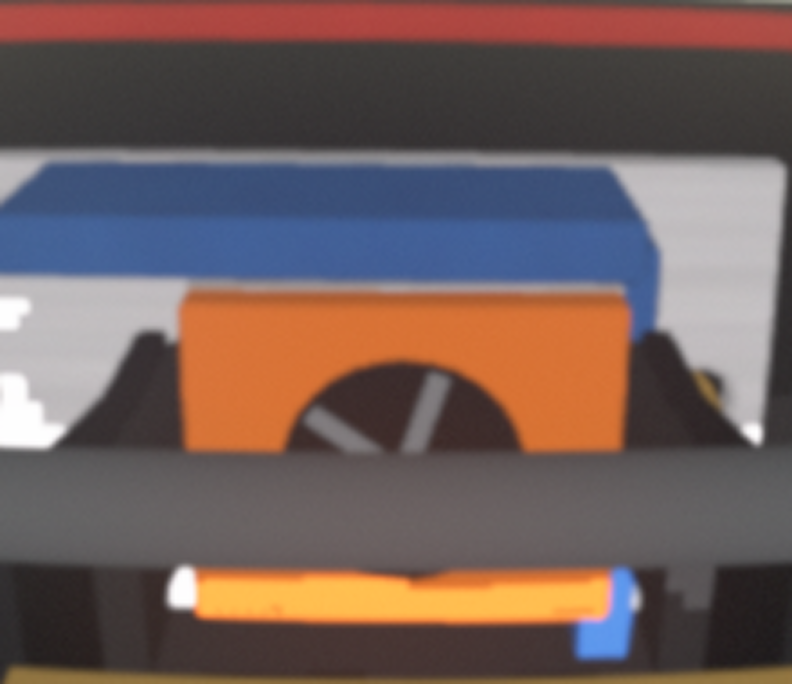

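Run:
```python
from h import *
for n in('w16','w22','w23','w24'):
    c=load(n);im=c['img'].astype(float);sig=im[...,2]-im[...,1]
    def fit(f,z,cols):
        P=np.array([at_z(c,u,f(u),z)[:2] for u in cols]);s=np.polyfit(P[:,0],P[:,1],1);return round(np.degrees(np.arctan(s[0])),2),P.mean(0).round(4)
    def e(u):  # orange onset
        col=sig[254:270,u];k=np.where(col>40)[0][0];return 254+k-(col[k]-40)/(col[k]-col[k-1])
    bl=im[...,0]-im[...,2]
    def w(u):
        col=bl[244:264,u];k=np.where(col>45)[0][-1];return 244+k+(col[k]-45)/(col[k]-col[k+1])
    R=np.array(c['state']['tcp_rot'])
    print(n,'esc',fit(e,.087,range(266,380)),'wall',fit(w,.080,range(266,380)),'rows',[round(e(u),1) for u in(268,320,376)],[round(w(u),1) for u in(268,320,376)],'jaw',np.degrees(np.arctan2(R[1,2],R[0,2])).round(2))
```

```text
w16 esc (np.float64(-3.29), array([0.5836, 0.0369])) wall (np.float64(-2.85), array([0.5836, 0.0366])) rows [np.float64(259.8), np.float64(260.3), np.float64(260.5)] [np.float64(255.6), np.float64(255.7), np.float64(255.6)] jaw -2.85
w22 esc (np.float64(-2.96), array([0.5846, 0.0375])) wall (np.float64(-3.06), array([0.5846, 0.0371])) rows [np.float64(259.9), np.float64(260.3), np.float64(260.5)] [np.float64(255.4), np.float64(255.8), np.float64(256.3)] jaw -2.48
w23 esc (np.float64(-2.86), array([0.5847, 0.0381])) wall (np.float64(-3.05), array([0.5847, 0.0372])) rows [np.float64(259.8), np.float64(260.3), np.float64(260.7)] [np.float64(256.4), np.float64(257.1), np.float64(257.5)] jaw -2.44
w24 esc (np.float64(-2.73), array([0.5848, 0.0381])) wall (np.float64(-2.98), array([0.5847, 0.0372])) rows [np.float64(259.8), np.float64(260.6), np.float64(260.6)] [np.float64(256.4), np.float64(257.2), np.float64(257.6)] jaw -2.37
```

```bash
python3 st.py; python3 -c "
from rig import bot
print(bot.hand_in())"; python3 st.py
```

```text
24.4333 [0.58219 0.01529 0.06824] x [-0.0034 -0.002  -1.    ] jaw -2.38 F [-10.1 -10.8   5.6] M [-1.92  1.69 -0.31] 0.596
the job is handed in; nothing more can be done
None
the job is handed in; nothing more can be done
```

I seated the farthest of the three look-alike trays (0.58 m from the base) on both brass pegs and let go of it. I then stood the speed controller on it, fan up, and handed the job in at 24.4 s while still pressing the controller into the corner.

**Tray:** the side camera showed both pegs standing out of the floor plate. Vertical contact came at the height expected for a flat seat.

**Final press:** the last reading was about 10 N on the end-wall side, 11 N on the side-wall side and 5.6 N upward from the floor. The grip stayed closed, with the opening steady at about 52 mm. The tool was within about 0.25° of vertical, and the controller was within about 0.3° of parallel to the tall wall.

**A check that disagreed on the way:** after the first press, the wrist picture showed roughly 1 mm of gap at the end wall, even though the sideways force was already 8–10 N. Friction was probably holding the controller there. I eased off the side and floor loads and pushed towards the end wall alone. The controller moved about 1.3 mm and stopped at 4.7 N with almost no side or floor load. I then pressed on both walls again, and the force rose without further movement.

**Other disagreements and limits:**
- The top camera read up to about 4 mm lower in x than the wrist camera. I used the wrist values, which the side camera supported better.
- The tray shifted by about 1 mm on the pegs during the press, within its hole clearance.
- I did not take a dedicated last picture of the wheels and glue bottle. No move was planned near them.

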